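# Pack the exam kit into its foam case and lock it for the road

## Task

Pack up the exam kit for the road: pull the red lock knob on the front of the case all the way out, open the lid wide, and press every instrument lying on the table fully down into the foam cutout of its own shape. Then shut the lid and push the knob home so that the case is locked. Do not knock over or shift the jug, the tin, the dish or the pot.

Things in the scene. Friction and masses are not known exactly. Their poses are not given: they have to be found in the camera images.
- case: White exam-kit case fixed to the table, 200 deep (x) x 290 wide (y). Origin: centre of its underside, on the table. Its x points from the front (robot side, with lock and handle) to the hinges, y to the left, z up. The rim of the base and the black foam face are 44 above the table; the shut lid brings the case to 74. The foam holds four cutouts side by side, left to right: reader, otoscope, clipper, oximeter, heads towards the hinges; their floors are turquoise.
- lid (a joint): The lid's stiff hinge along the rear edge (rad): 0 shut, 1.75 wide open. It stays wherever it is left; about 4 N at the handle lifts it. It cannot be opened while the lock is home, nor shut fully on a pushed-in bolt.
- lid_handle (a point): Middle of the black bar handle on the lid's front: a round bar 10 thick, 76 long along the case's y, 42 off the lid's front face, free below; 57 above the table when the lid is shut. It swings with the lid.
- lid_hinge (a point): Point on the lid's hinge axis (along the case's y), 45 above the table; it does not move. The handle bar turns about it at a radius of 242.
- lock (a joint): Travel of the red lock knob (m): 0 pushed home (bolt through the lid's hasp: locked), 0.024 fully out (unlocked); it slides along the case's -x when pulled. A two-position detent: about 7 N starts it either way and past half way it snaps on by itself.
- lock_knob (a point): Centre of the red lock knob on the case's front, right of the handle: a disc 28 across and 16 thick whose axis lies along the case's x, 27 above the table; 12 of free shank lies behind it when home. It moves with the knob.
- reader_mid (a point): The microchip reader: blue grip 36 wide x 94 long, then a white paddle head 54 wide x 46 long; 28 tall, flat on top and underneath, about 170 g. The point lies half-way up, on the part to grip, close to the centre of mass; the thing reaches 72 behind to 68 ahead of it along its x, which points to the head; z up. May be absent.
- reader_cutout (a point): Where reader_mid lies, and how its axes lie, when the reader is fully down in its cutout: underside on the cutout's floor 30 above the table, top 14 proud of the foam. The cutout follows the outline with 3 to spare all round, but two springy foam lips, 8 below the foam face, pinch the grip part: it takes about 10 to 18 N to press it past them and down; a drop does not do it.
- otoscope_mid (a point): The otoscope: silver metal handle 30 wide x 92 long, then a black head 42 wide x 38 long; 26 tall, flat on top and underneath, about 180 g. The point lies half-way up, on the part to grip, close to the centre of mass; the thing reaches 68 behind to 62 ahead of it along its x, which points to the head; z up. May be absent.
- otoscope_cutout (a point): Where otoscope_mid lies, and how its axes lie, when the otoscope is fully down in its cutout: underside on the cutout's floor 32 above the table, top 14 proud of the foam. The cutout follows the outline with 3 to spare all round, but two springy foam lips, 8 below the foam face, pinch the grip part: it takes about 10 to 18 N to press it past them and down; a drop does not do it.
- clipper_mid (a point): The cordless hair clipper: orange body 40 wide x 108 long, then a steel blade head 46 wide x 30 long; 30 tall, flat on top and underneath, about 260 g. The point lies half-way up, on the part to grip, close to the centre of mass; the thing reaches 70 behind to 68 ahead of it along its x, which points to the head; z up. May be absent.
- clipper_cutout (a point): Where clipper_mid lies, and how its axes lie, when the clipper is fully down in its cutout: underside on the cutout's floor 28 above the table, top 14 proud of the foam. The cutout follows the outline with 3 to spare all round, but two springy foam lips, 8 below the foam face, pinch the grip part: it takes about 10 to 18 N to press it past them and down; a drop does not do it.
- oximeter_mid (a point): The pulse oximeter: yellow and grey body 48 wide x 104 long with a dark screen, then a grey socket nub 26 wide x 14 long; 28 tall, flat on top and underneath, about 200 g. The point lies half-way up, on the part to grip, close to the centre of mass; the thing reaches 52 behind to 66 ahead of it along its x, which points to the head; z up. May be absent.
- oximeter_cutout (a point): Where oximeter_mid lies, and how its axes lie, when the oximeter is fully down in its cutout: underside on the cutout's floor 30 above the table, top 14 proud of the foam. The cutout follows the outline with 3 to spare all round, but two springy foam lips, 8 below the foam face, pinch the grip part: it takes about 10 to 18 N to press it past them and down; a drop does not do it.
- jug: White plastic jug-bottle, 80 across, 150 tall; origin under its centre. Bystander.
- tin: Tin with a blue wrapper, 84 across, 100 tall; origin under its centre. Bystander.
- dish: Steel dish, 90 across, 40 tall; origin under its centre. Bystander.
- pot: Blue plastic pot, 72 across, 65 tall; origin under its centre. Bystander.
There are look-alikes about, which are no part of the job. What is shaped like the part that bears oximeter_mid but green is not meant.

How it is judged:
By the outcome, as a careful person would: the job done as asked, in the order asked, and still so for the second after the job is handed in, with the robot touching nothing.
Of reader, otoscope, clipper, oximeter only 2 to 4 are there at a start; the rules pass over those that are not, and their reading is None.
At some moment in a run one of reader, otoscope, clipper, oximeter may be knocked a few centimetres aside while the robot is not near it.
Once in a run the grip may slacken for a moment while it holds something.
It also fails if it takes over 210 s, if anything falls off the work surface, if the arm or the gripper's body presses on something with over 40 N, if the wrist force passes 120 N, or if a joint passes its speed limit or range.

## Robot

A 6-joint arm with a two-finger parallel gripper is mounted at the origin on the work surface. World frame = base frame: x ahead of the robot, y to its left, z up, the work surface at z = 0. Lengths are in m, angles in rad, forces in N, time in s.
With the tool pointing down it reaches from about 0.25 to 0.775 m from the base axis. Payload 4 kg.
Tool frame: the origin (TCP) lies at the centre of the arm's flange, where the gripper is bolted on; the fingertips stand 199 mm ahead of it and the grasp point (between the pads) lies 180 mm ahead of it (robot.tcp_to_tips is the distance from the TCP to the fingertips, in m); z points along the fingers, y is the line along which they close (so a half turn about z gives the same grasp; the last joint's range is limited). The gripper opens to 94 mm and grips with 3 to 60 N. Pads are 16 mm wide; open, the fingers measure 119 mm over their backs; the gripper's body (75 mm by 177 mm) begins 78 mm behind the grasp point.
Start: joints at [1.245, 0.087, 1.371, -0, 1.684, -0.103], TCP at [0.122, 0.536, 0.405] pointing down, gripper open.
Joint ranges: [-3.1, 3.1], [-0.76, 2.03], [0.27, 2.55], [-1.08, 4.22], [0.17, 2.65], [-2.57, 2.57]. Speed limits (rad/s): [2.79, 2.79, 3.14, 3.14, 3.14, 3.14].

## Interface

Orientations are given as [roll, pitch, yaw] about the fixed x, y, z axes, in that order (R = Rz(yaw) Ry(pitch) Rx(roll)).
In Python, from bench import telemetry, snapshot, ticket, robot gives the robot as it stands.
- The arm moves only by the tool apply_moves, never from a script. Its argument "moves" is a list that holds one entry, the list of rows, each a list of 5 numbers: the shift along the tool's x, y, z in units of 50 mm (1.0 is 50 mm), then the turn about the tool's z in units of 10 degrees (1.0 is 10 degrees), then the closure, from 0 (fully open) to 1 (shut). A call has 1 to 10 rows; each row is the pose to reach, as a shift and turn from the pose commanded when the call began, along the tool's axes at that moment; what a row does not reach only later rows make up. A row lasts 1/8 s, in which the tool goes at most 62.5 mm and 10.7 degrees, less where a joint would pass 70% of its speed; a pose out of reach is approached as far as the arm can. A call with a gripper value outside its range is refused whole. The fingers move at their own pace and stop on an object; the grip force is fixed at half the most. Time passes only in rows, so rows that repeat a pose let the fingers close. It gives the time, the measured TCP pose, the force, the opening and the grip force at its end, in the units of the state.
- telemetry.get_obs(): the state, without advancing time (a new reading comes with each control period).
- snapshot(name): name is "scene" or "top"; returns a dict with "image" (400x640x3 uint8, red, green, blue), "fovy" (degrees; the focal length in pixels is half the picture's height over the tangent of half this angle, whatever the lens; pixels are square), "cx", "cy" (the principal point, pixels), "R" (3x3) and "t" (3): a world point X has camera coordinates R X + t. Camera axes: x right, y down, z forward; pixel columns grow to the right and rows downward; lengths in m; the calibration is good to about 2 mm. A picture is of the moment at which its call begins. There is no depth.
- ticket.close_job(): hands the job in; it is judged then, once.
The state is a dict: "time": time; "joint_positions": joint angles; "qvel": joint speeds; "joint_torque": joint torques, N m; "tool_pos": TCP position; "ee_rot": TCP orientation; "wrist_force": force on the tool from outside, world axes, zero at the start; "wrist_torque": the same for the moment, N m; "width": finger opening in m; "finger_force": force on a finger pad.
Only numpy, scipy, OpenCV 4.12 (cv2) and the standard library are available. Lean on these libraries where they do the work, as an engineer would, in place of code of your own. Each camera call takes 0.05 s, during which the arm holds its last target. There are 200 camera calls.

## Working session

There is one attempt and no reset: what is moved stays moved. The work goes in short steps, Python scripts to look and compute and a tool call to move; the robot and the scene stay as the last step left them, time stands still between calls to the robot, and variables do not carry over. Pictures are saved under pics/ and viewed, at most 15 in all, crops included, and the job is handed in when it is done.

Besides the shell and the picture viewer there is one more tool, called after "Request:" by a JSON object that holds its "fn" and its "kwargs". apply_moves: Moves the arm, as the interface text tells. Its arguments: {"type":"object","properties":{"moves":{"type":"array","items":{"type":"array","items":{"type":"array","items":{"type":"number"}}}}},"required":["moves"]}

```bash
mkdir -p pics; ls; python3 - <<'E'
from bench import telemetry, snapshot
import cv2,numpy as np
o=telemetry.get_obs(); print(o)
for n in("top","scene"):
    s=snapshot(n); cv2.imwrite(f"pics/{n}0.png",s["image"][:,:,::-1]); print(n,s["fovy"],s["cx"],s["cy"],np.round(s["R"],4).tolist(),np.round(s["t"],4).tolist())
E
```

```text
pics
{'time': 0.0, 'joint_positions': array([ 1.24489183e+00,  8.79571493e-02,  1.37222687e+00,  1.87696954e-05,
        1.68357371e+00, -1.03104302e-01]), 'qvel': array([-0.00032926, -0.00145824,  0.00022655, -0.00266604, -0.00010389,
        0.00019765]), 'joint_torque': array([-5.03090416e-05, -3.40176845e+01, -3.02432263e+01,  7.18780607e-02,
        3.28722631e-02, -1.97689506e-04]), 'tool_pos': array([0.12149952, 0.53630585, 0.40351641]), 'ee_rot': array([-3.13944100e+00, -2.41388915e-04,  2.91879429e+00]), 'wrist_force': array([-0.81978103, -0.61432028,  0.06717699]), 'wrist_torque': array([-0.01229862, -0.03341442, -0.0101046 ]), 'finger_force': 0.0, 'width': 0.09415830412493166}
top 46.44976146576023 313.6645318471895 195.78490077319404 [[0.0058, -1.0, -0.0021], [-0.994, -0.0055, -0.1095], [0.1094, 0.0027, -0.994]] [0.0033, 0.5267, 1.5164]
scene 52.73361844319058 324.2906405274656 199.51547093517394 [[0.1784, 0.9837, -0.0202], [0.582, -0.1221, -0.804], [-0.7934, 0.1317, -0.5943]] [-0.0892, -0.2393, 1.6602]
```

View pics/top0.png

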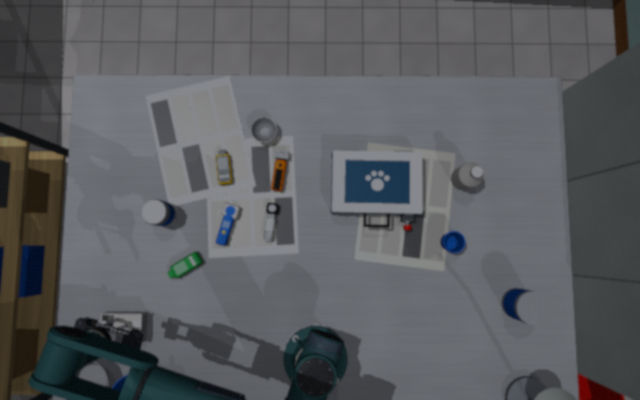

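View pics/scene0.png

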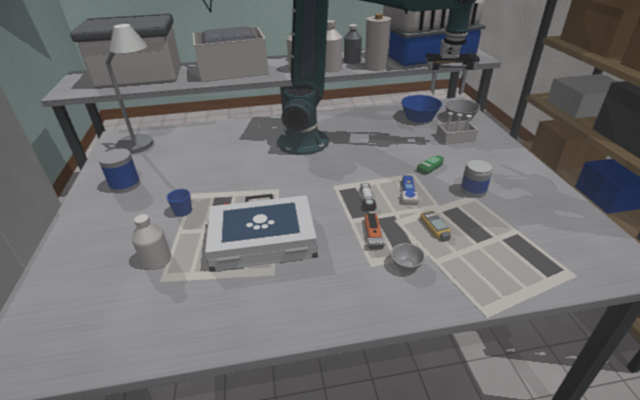

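```bash
python3 - <<'E'
import cv2,numpy as np
a=cv2.imread("pics/top0.png")
c=lambda x0,y0,w,h:cv2.resize(np.clip(a[y0:y0+h,x0:x0+w]*1.6,0,255).astype(np.uint8),None,fx=5,fy=5,interpolation=cv2.INTER_CUBIC)
cv2.imwrite("pics/c1.png",c(165,135,140,120)); cv2.imwrite("pics/c2.png",c(325,140,150,110))
E
```

```text
(no output)
```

View pics/c1.png

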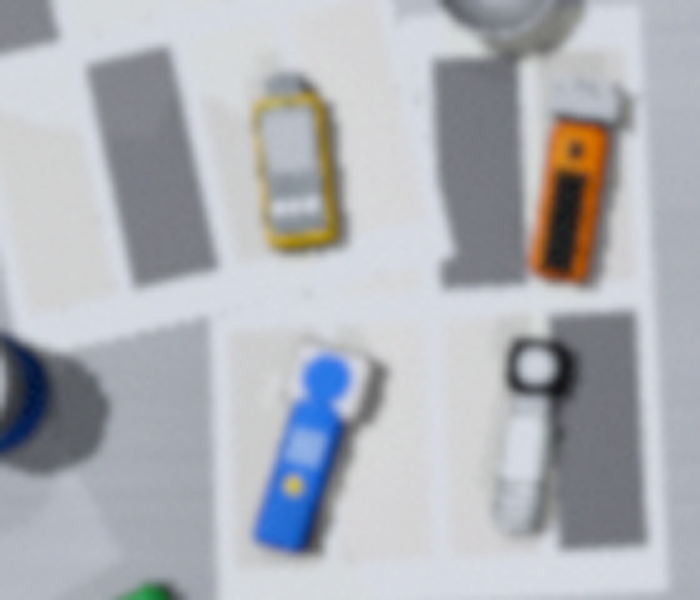

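View pics/c2.png

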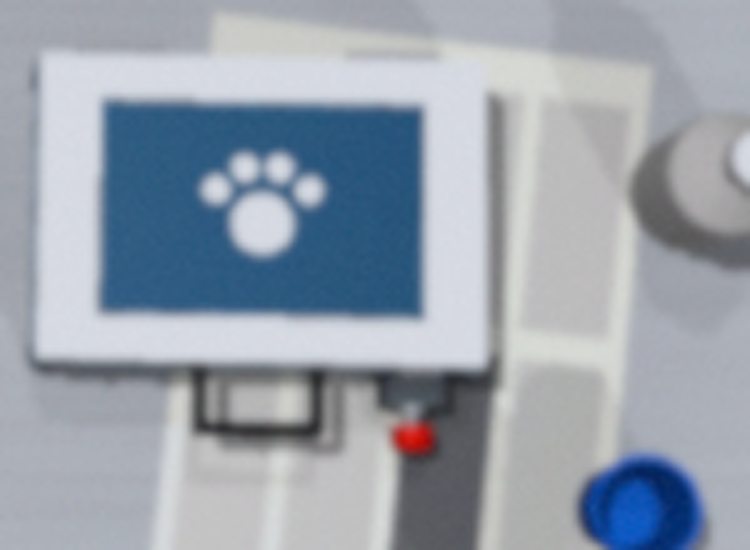

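```bash
cat > h.py <<'E'
import numpy as np, cv2, json, time
from scipy.optimize import minimize, least_squares
from bench import telemetry, snapshot
def cam(n):
    s=snapshot(n); s["f"]=s["image"].shape[0]/2/np.tan(np.radians(s["fovy"])/2); s["R"]=np.array(s["R"]); s["t"]=np.array(s["t"]); return s
def proj(s,X):
    c=np.atleast_2d(X)@s["R"].T+s["t"]; return c[:,:2]/c[:,2:]*s["f"]+[s["cx"],s["cy"]]
def unproj(s,u,v,z):
    d=s["R"].T@np.array([(u-s["cx"])/s["f"],(v-s["cy"])/s["f"],1]); C=-s["R"].T@s["t"]
    return C+d*(z-C[2])/d[2]
def box(p,x0,x1,w,z0,z1):   # p = x,y,yaw
    c,s=np.cos(p[2]),np.sin(p[2])
    return np.array([[p[0]+c*x-s*y,p[1]+s*x+c*y,z] for x in(x0,x1) for y in(-w/2,w/2) for z in(z0,z1)])
def render(s,corners,S=8):
    m=np.zeros((400*S//4*1,640*S//4*1),np.uint8) if 0 else np.zeros((400*S,640*S),np.uint8)
    h=cv2.convexHull(((proj(s,corners)+.5)*S-.5).astype(np.float32))
    cv2.fillPoly(m,[np.round(h*16).astype(np.int32)],255,shift=4)
    return cv2.resize(m,(640,400),interpolation=cv2.INTER_AREA)/255.
def fit(s,mask,p0,b,ign=None):
    def cost(q):
        p=np.array(p0)+np.array(q)*[.01,.01,.1]
        w=1-(render(s,box(p,*ign),4) if ign else 0)
        return (w*(render(s,box(p,*b))-mask)**2).sum()
    r=minimize(cost,[0,0,0],method="Nelder-Mead",options=dict(initial_simplex=[[0,0,0],[.7,0,0],[0,.7,0],[0,0,1]],maxfev=150,xatol=.01,fatol=.05))
    return np.array(p0)+r.x*[.01,.01,.1], r.fun
def pose0(s,tail,head,z):   # pixels of tail/head end centres
    a,b=unproj(s,*tail,z),unproj(s,*head,z); return a,b
PARTS=dict(reader=(-.072,.022,.036,.028,.068,.054),otoscope=(-.068,.024,.030,.026,.062,.042),clipper=(-.070,.038,.040,.030,.068,.046),oximeter=(-.052,.052,.048,.028,.066,.026))
def obs():
    o=telemetry.get_obs(); print("t%.2f"%o["time"],"pos",np.round(o["tool_pos"],4),"rpy",np.round(o["ee_rot"],4),"F",np.round(o["wrist_force"],1),"w%.4f ff%.1f"%(o["width"],o["finger_force"])); return o
def to(x,y,z,yaw,o=None):
    """units for the move: grasp-independent TCP target, from measured pose"""
    o=o or telemetry.get_obs(); p=o["tool_pos"]; a=o["ee_rot"][2]
    d=np.array([x,y,z])-p; c,s=np.cos(a),np.sin(a)
    dy=(yaw-a+np.pi/2)%np.pi-np.pi/2
    return np.round([(c*d[0]+s*d[1])/.05,(s*d[0]-c*d[1])/.05,-d[2]/.05,-np.degrees(dy)/10],3)
E
python3 - <<'E'
from h import *
s=cam("top"); im=s["image"].astype(float)
hsv=cv2.cvtColor(s["image"],cv2.COLOR_RGB2HSV); H,Sa,V=[hsv[...,i].astype(int) for i in range(3)]
guess=dict(reader=((285,548),(340,350)),otoscope=((518,530),(540,340)),clipper=((562,280),(592,85)),oximeter=((305,245),(288,75)))
for n,(t,h) in guess.items():
    P=PARTS[n]; f=lambda q:(165+q[0]/5-.4,135+q[1]/5-.4)
    a,b=pose0(s,f(t),f(h),P[3]); d=b-a; yaw=np.arctan2(d[1],d[0]); L=np.hypot(*d[:2])
    p=a[:2]+d[:2]/L*(-P[0]); p0=[*p,yaw]
    print(n,"guess",np.round(p0,4),"len %.4f want %.4f"%(L,P[4]-P[0]))
    if n=="otoscope":
        m=(V<70)*1.; q=f((539,367))
        k=np.zeros((400,640));k[int(q[1])-6:int(q[1])+7,int(q[0])-6:int(q[0])+7]=1
        u=np.clip((130-V)/80,0,1)*k; u=cv2.morphologyEx(u,cv2.MORPH_CLOSE,np.ones((5,5)))
        r=fit(s,u,p0,(P[1],P[4],P[5],0.,P[3]))
    else:
        hue=dict(reader=(100,125),clipper=(5,22),oximeter=(15,35))[n]
        k=np.zeros((400,640),np.uint8); c=proj(s,[[*p,.015]])[0].astype(int); cv2.circle(k,tuple(int(v) for v in c),28,1,-1)
        u=np.clip((Sa-60)/100,0,1)*((H>=hue[0])&(H<=hue[1]))*k
        u=cv2.morphologyEx(u,cv2.MORPH_CLOSE,np.ones((9,9)))
        r=fit(s,u,p0,(P[0],P[1],P[2],0.,P[3]),(P[1],P[4]+.004,P[5]+.02,0.,P[3]))
    print("   fit",np.round(r[0],4),"cost %.1f mask %.1f"%(r[1],u.sum()))
g=lambda x,y:(325+x/5-.4,140+y/5-.4)
c=np.array([unproj(s,*g(*q),.074)[:2] for q in((40,52),(490,60),(33,362),(490,368))])
loc=np.array([[.1,.145],[.1,-.145],[-.1,.145],[-.1,-.145]])
fn=lambda p:(np.array([p[0],p[1]])+loc@np.array([[np.cos(p[2]),np.sin(p[2])],[-np.sin(p[2]),np.cos(p[2])]])-c).ravel()
r=least_squares(fn,[.4,-.1,0]); print("case",np.round(r.x,4),np.round(r.fun*1e3,1))
print("handle",unproj(s,*g(262,432),.057),"knob",unproj(s,*g(413,438),.027))
for n,q,z in(("jug",(465,177),.0),("dish",(265,131),.04),("pot",(452.5,242),.065),("tin",(157,212),.1)): print(n,np.round(unproj(s,*q,z),3))
E
```

```text
reader guess [ 0.4351  0.2899 -0.2465] len 0.1347 want 0.1400
   fit [ 0.4373  0.2944 -0.2887] cost 33.1 mask 389.6
otoscope guess [ 0.4456  0.1482 -0.0995] len 0.1262 want 0.1300
   fit [0.4434 0.1449 0.0018] cost 20.3 mask 121.1
clipper guess [ 0.6125  0.1184 -0.1374] len 0.1329 want 0.1380
   fit [ 0.6166  0.1217 -0.1476] cost 24.1 mask 360.0
oximeter guess [0.6176 0.3061 0.1251] len 0.1159 want 0.1180
   fit [0.6195 0.3079 0.214 ] cost 355.2 mask 89.7
case [ 0.5693 -0.1988 -0.0134] [-0.6 -0.6 -0.8  2.   1.6 -2.1 -0.1  0.7]
handle [ 0.42652271 -0.19899913  0.057     ] knob [ 0.42451213 -0.30241006  0.027     ]
jug [ 0.597 -0.506  0.   ]
dish [0.742 0.17  0.04 ]
pot [ 0.376 -0.439  0.065]
tin [0.465 0.5   0.1  ]
```

```bash
python3 - <<'E'
from h import *
obs();print(to(.38,.1,.40,3.128),to(.424,-.302,.30,3.128))
E
```

```text
t0.15 pos [0.1215 0.5363 0.4038] rpy [-3.1399e+00 -2.0000e-04  2.9188e+00] F [-0.5  0.8  1.3] w0.0940 ff0.0
[-6.97  -7.368  0.075 -1.199] [ -9.605 -15.015   2.075  -1.199]
```

Request:
{"fn": "apply_moves", "kwargs": {"moves": [[[-6.97,-7.37,0,-1.2,0.45],[-6.97,-7.37,0,-1.2,0.45],[-6.97,-7.37,0,-1.2,0.45],[-6.97,-7.37,0,-1.2,0.45],[-6.97,-7.37,0,-1.2,0.45],[-6.97,-7.37,0,-1.2,0.45],[-6.97,-7.37,0,-1.2,0.45],[-6.97,-7.37,0,-1.2,0.45],[-9.6,-15,1,-1.2,0.45],[-9.6,-15,1.6,-1.2,0.45]]]}}

```text
time: 1.4
tool_pos: [0.3901, -0.017, 0.3845]
ee_rot: [3.142, 0.001, 3.128]
wrist_force: [0.3, 0.1, 0.3]
width: 0.0518
finger_force: 0.0
```

```bash
python3 - <<'E'
from h import *
obs();print(to(.424,-.302,.25,3.128))
E
```

```text
t1.40 pos [ 0.3901 -0.017   0.3845] rpy [3.1416e+00 1.5000e-03 3.1281e+00] F [0.3 0.1 0.3] w0.0518 ff0.0
[-7.540e-01 -5.690e+00  2.689e+00  1.000e-03]
```

Request:
{"fn": "apply_moves", "kwargs": {"moves": [[[-0.75,-5.7,2.2,0,0.45],[-0.75,-5.7,2.2,0,0.45],[-0.75,-5.7,2.2,0,0.45],[-0.75,-5.7,2.2,0,0.45],[-0.75,-5.7,2.2,0,0.45],[-0.75,-5.7,2.2,0,0.45],[-0.75,-5.7,2.2,0,0.45],[-0.75,-5.7,2.2,0,0.45]]]}}

```text
time: 2.4
tool_pos: [0.424, -0.2993, 0.2754]
ee_rot: [-3.141, 0.001, 3.13]
wrist_force: [1.0, -0.0, 0.0]
width: 0.0515
finger_force: 0.0
```

```bash
python3 - <<'E'
from h import *
obs();print(to(.423,-.302,.207,3.128))
s=cam("scene"); print(proj(s,[[.423,-.302,.027]]))
s=cam("top"); print(proj(s,[[.423,-.302,.027]]))
E
```

```text
t2.40 pos [ 0.424  -0.2993  0.2754] rpy [-3.1410e+00  1.3000e-03  3.1298e+00] F [ 1. -0.  0.] w0.0515 ff0.0
[ 0.019 -0.054  1.367  0.01 ]
[[225.28320265 206.52115372]]
[[407.08285542 227.65902669]]
```

Request:
{"fn": "apply_moves", "kwargs": {"moves": [[[0,-0.05,0.7,0,0.45],[0,-0.05,1.37,0,0.45],[0,-0.05,1.37,0,0.45],[0,-0.05,1.37,0,0.9],[0,-0.05,1.37,0,0.9],[0,-0.05,1.37,0,0.9],[0,-0.05,1.37,0,0.9]]]}}

```text
time: 3.38
tool_pos: [0.4245, -0.301, 0.2077]
ee_rot: [3.136, 0.002, 3.128]
wrist_force: [0.6, 8.8, 6.4]
width: 0.0273
finger_force: 30.0
```

Request:
{"fn": "apply_moves", "kwargs": {"moves": [[[0.1,0.03,0,0,0.9],[0.25,0.03,0,0,0.9],[0.4,0.03,0,0,0.9],[0.5,0.03,0,0,0.9],[0.55,0.03,0,0,0.9],[0.55,0.03,0,0,0.9],[0.55,0.03,0,0,0.9]]]}}

```text
time: 4.25
tool_pos: [0.3989, -0.3, 0.2079]
ee_rot: [3.139, 0.01, 3.128]
wrist_force: [10.0, 5.5, -0.8]
width: 0.0276
finger_force: 30.0
```

```bash
python3 - <<'E'
from h import *
obs()
for n in("top","scene"):
    s=cam(n); q=proj(s,[[.415,-.302,.027]])[0]; u,v=int(q[0]),int(q[1]); cv2.imwrite(f"pics/k_{n}.png",cv2.resize(s["image"][v-35:v+35,u-50:u+50,::-1],None,fx=6,fy=6,interpolation=cv2.INTER_CUBIC))
a=cv2.imread("pics/k_top.png");b=cv2.imread("pics/k_scene.png"); cv2.imwrite("pics/k.png",np.clip(cv2.resize(np.vstack([a,b]),None,fx=.7,fy=.7)*1.5,0,255).astype(np.uint8))
E
```

```text
t4.25 pos [ 0.3989 -0.3     0.2079] rpy [3.139  0.0103 3.1278] F [10.   5.5 -0.8] w0.0276 ff30.0
```

View pics/k.png

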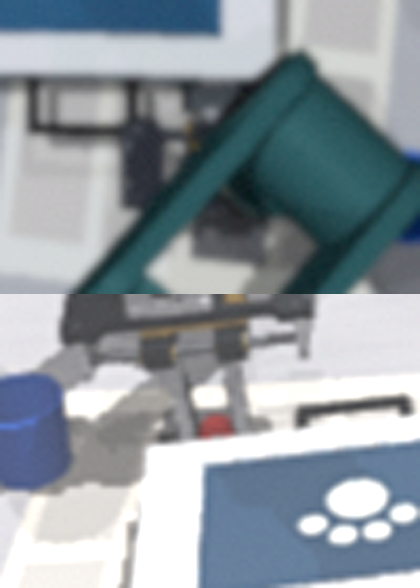

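Request:
{"fn": "apply_moves", "kwargs": {"moves": [[[0,0,0,0,0.45],[0,0,0,0,0.45],[0,0,0,0,0.45],[0,0,-1,0,0.45],[0,0,-2,2,0.6],[-0.5,1,-2,4,0.72],[-0.5,2,-2,6,0.72],[-0.5,2,-2,8,0.72],[-0.5,2,-2,9,0.72],[-0.5,2,-2,9,0.72]]]}}

```text
time: 5.6
tool_pos: [0.4224, -0.2014, 0.306]
ee_rot: [-3.141, 0.0, 2.017]
wrist_force: [0.6, -0.4, -0.6]
width: 0.0264
finger_force: 0.0
```

```bash
python3 - <<'E'
from h import *
obs();print(to(.427,-.198,.242,1.557))
E
```

```text
t5.60 pos [ 0.4224 -0.2014  0.306 ] rpy [-3.1414e+00  2.0000e-04  2.0173e+00] F [ 0.6 -0.4 -0.6] w0.0264 ff0.0
[0.022 0.112 1.28  2.637]
```

Request:
{"fn": "apply_moves", "kwargs": {"moves": [[[0,0.1,0,1,0.72],[0,0.1,0.2,2,0.72],[0,0.1,0.4,2.4,0.72],[0,0.1,0.4,2.4,0.72],[0,0.1,0.4,2.4,0.72]]]}}

```text
time: 6.22
tool_pos: [0.4271, -0.1994, 0.2863]
ee_rot: [3.141, 0.0, 1.605]
wrist_force: [0.1, 0.5, -0.2]
width: 0.0264
finger_force: 0.0
```

```bash
python3 - <<'E'
from h import *
obs();print(to(.427,-.198,.242,1.557))
E
```

```text
t6.22 pos [ 0.4271 -0.1994  0.2863] rpy [3.1412e+00 3.0000e-04 1.6052e+00] F [ 0.1  0.5 -0.2] w0.0264 ff0.0
[ 0.029 -0.001  0.886  0.276]
```

Request:
{"fn": "apply_moves", "kwargs": {"moves": [[[0,0,0.2,0.28,0.72],[0,0,0.6,0.28,0.72],[0,0,0.88,0.28,0.72],[0,0,0.88,0.28,0.72],[0,0,0.88,0.28,1],[0,0,0.88,0.28,1],[0,0,0.88,0.28,1],[0,0,0.88,0.28,1]]]}}

```text
time: 7.22
tool_pos: [0.4283, -0.1994, 0.243]
ee_rot: [3.136, 0.001, 1.556]
wrist_force: [5.9, -0.1, -1.5]
width: 0.009
finger_force: 30.0
```

```bash
python3 - <<'E'
from h import *
o=obs(); a=o["ee_rot"][2];p=o["tool_pos"]
# arc: bar about hinge, radius .242, start angle
c=np.array([np.cos(-.0134),np.sin(-.0134)]); r=.242; a0=np.arcsin(.012/r)
for i in range(1,26):
    th=1.77*i/25; dx=r*(np.cos(a0)-np.cos(a0+th)); dz=r*(np.sin(a0+th)-np.sin(a0))
    d=np.array([*(c*dx),dz]); ca,sa=np.cos(a),np.sin(a)
    print(round(th,2),np.round([(ca*d[0]+sa*d[1])/.05,(sa*d[0]-ca*d[1])/.05,-d[2]/.05],2))
E
```

```text
t7.22 pos [ 0.4283 -0.1994  0.243 ] rpy [3.1364e+00 1.1000e-03 1.5558e+00] F [ 5.9 -0.1 -1.5] w0.0090 ff30.0
0.07 [ 0.    0.03 -0.34]
0.14 [ 0.    0.08 -0.68]
0.21 [ 0.    0.16 -1.01]
0.28 [ 0.    0.26 -1.34]
0.35 [ 0.    0.38 -1.66]
0.42 [ 0.    0.53 -1.97]
0.5 [ 0.    0.7  -2.27]
0.57 [ 0.    0.88 -2.56]
0.64 [ 0.    1.09 -2.83]
0.71 [ 0.    1.32 -3.09]
0.78 [ 0.    1.56 -3.33]
0.85 [ 0.    1.82 -3.55]
0.92 [ 0.    2.1  -3.75]
0.99 [ 0.    2.39 -3.94]
1.06 [ 0.    2.69 -4.1 ]
1.13 [ 0.    3.   -4.24]
1.2 [ 0.01  3.32 -4.36]
1.27 [ 0.01  3.65 -4.45]
1.35 [ 0.01  3.99 -4.53]
1.42 [ 0.01  4.33 -4.57]
1.49 [ 0.01  4.67 -4.6 ]
1.56 [ 0.01  5.01 -4.6 ]
1.63 [ 0.01  5.35 -4.57]
1.7 [ 0.01  5.69 -4.52]
1.77 [ 0.01  6.03 -4.45]
```

Request:
{"fn": "apply_moves", "kwargs": {"moves": [[[0,0.03,-0.34,0,1],[0,0.08,-0.68,0,1],[0,0.16,-1.01,0,1],[0,0.26,-1.34,0,1],[0,0.38,-1.66,0,1],[0,0.53,-1.97,0,1],[0,0.7,-2.27,0,1],[0,0.88,-2.56,0,1],[0,1.09,-2.83,0,1],[0,1.32,-3.09,0,1]]]}}

```text
time: 8.48
tool_pos: [0.4931, -0.2005, 0.3947]
ee_rot: [-3.137, -0.0, 1.555]
wrist_force: [1.3, -2.8, -6.8]
width: 0.009
finger_force: 30.0
```

Request:
{"fn": "apply_moves", "kwargs": {"moves": [[[0,0.24,-0.24,0,1],[0,0.5,-0.46,0,1],[0,0.78,-0.66,0,1],[0,1.07,-0.85,0,1],[0,1.37,-1.01,0,1],[0,1.68,-1.15,0,1],[0,2.0,-1.27,0,1],[0,2.33,-1.36,0,1],[0,2.67,-1.44,0,1],[0,3.01,-1.48,0,1]]]}}

```text
time: 9.72
tool_pos: [0.6426, -0.2024, 0.4732]
ee_rot: [-3.14, 0.001, 1.555]
wrist_force: [-4.1, 0.3, 7.4]
width: 0.009
finger_force: 30.0
```

Request:
{"fn": "apply_moves", "kwargs": {"moves": [[[0,0.34,-0.03,0,1],[0,0.68,-0.03,0,1],[0,1.02,0,0,1],[0,1.36,0.05,0,1],[0,1.7,0.12,0,1],[0,1.7,0.12,0,1],[0,1.7,0.12,0,1]]]}}

```text
time: 10.6
tool_pos: [0.7269, -0.2038, 0.4669]
ee_rot: [-3.138, 0.001, 1.555]
wrist_force: [-6.2, 1.1, 5.2]
width: 0.0091
finger_force: 30.0
```

Request:
{"fn": "apply_moves", "kwargs": {"moves": [[[0,0,0,0,0.7],[0,0,0,0,0.7],[0,0,0,0,0.7],[0,0,-0.7,0,0.7],[0,0,-1.4,0,0.7],[0,-1,-1.4,0,0.4],[-1,-2,-1.4,0,0.3],[-2,-3,-1.2,-1,0.3],[-3.2,-4,-1,-2,0.3],[-4.5,-5,-1,-3,0.3]]]}}

```text
time: 11.85
tool_pos: [0.507, -0.3854, 0.5156]
ee_rot: [-3.141, -0.001, 2.086]
wrist_force: [0.5, -0.3, -0.9]
width: 0.0651
finger_force: 0.0
```

```bash
python3 - <<'E'
from h import *
obs(); s=cam("top"); cv2.imwrite("pics/t2.png",np.clip(cv2.resize(s["image"][130:260,140:480,::-1],None,fx=2.3,fy=2.3,interpolation=cv2.INTER_CUBIC)*1.4,0,255).astype(np.uint8)); np.save("t2.npy",s["image"])
E
```

```text
t11.85 pos [ 0.507  -0.3854  0.5156] rpy [-3.1413e+00 -1.0000e-03  2.0855e+00] F [ 0.5 -0.3 -0.9] w0.0651 ff0.0
```

View pics/t2.png

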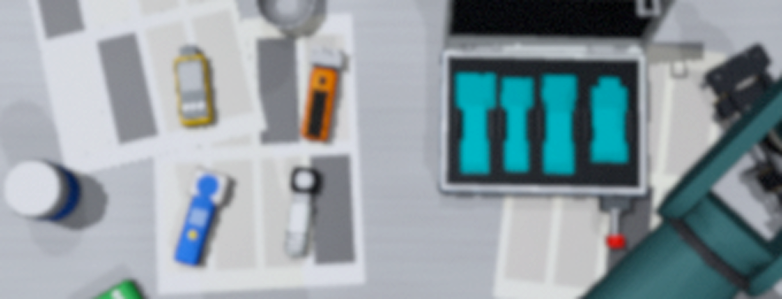

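```bash
cat > m.py <<'E'
from h import *
FL=dict(reader=.030,otoscope=.032,clipper=.028,oximeter=.030)
def hsvof(s): 
    h=cv2.cvtColor(s["image"],cv2.COLOR_RGB2HSV).astype(int); return h[...,0],h[...,1],h[...,2]
def cuts(s,case,ysn):
    H,Sa,V=hsvof(s); out={}
    m=np.clip((Sa-70)/110,0,1)*((H>80)&(H<100))
    for n,yc in ysn.items():
        P=PARTS[n]; c,sn=np.cos(case[2]),np.sin(case[2])
        xo=(P[0]+P[4])/2; p0=np.array([case[0]-c*xo-sn*yc,case[1]-sn*xo+c*yc,case[2]]); g=.003
        def sil(p,z):
            return np.maximum(render(s,box(p,P[0]-g,P[1]+(g if P[5]<P[2] else 0),P[2]+2*g,z,z+1e-5)),render(s,box(p,P[1]-(g if P[5]>P[2] else 0),P[4]+g,P[5]+2*g,z,z+1e-5)))
        k=render(s,box(p0,P[0]-.012,P[4]+.012,.066,.04,.044),4)
        def cost(q):
            p=p0+np.array(q)*[.01,.01,.1]; return (k*(np.minimum(sil(p,FL[n]),sil(p,.044))-m)**2).sum()
        r=minimize(cost,[0,0,0],method="Nelder-Mead",options=dict(initial_simplex=[[0,0,0],[.7,0,0],[0,.7,0],[0,0,.5]],maxfev=120,xatol=.01,fatol=.02))
        out[n]=p0+r.x*[.01,.01,.1]; print("cut",n,np.round(out[n],4),"cost %.1f of %.1f"%(r.fun,(k*m).sum()))
    return out
def inst(s,n,p0,z0=0.):
    P=PARTS[n]; H,Sa,V=hsvof(s); c=proj(s,[[p0[0],p0[1],.015+z0]])[0]; k=np.zeros((400,640),np.uint8); cv2.circle(k,(int(c[0]),int(c[1])),30,1,-1)
    if n=="otoscope":
        hc=proj(s,box(p0,P[1],P[4],P[5],z0,z0+P[3])).mean(0); k[:]=0; cv2.circle(k,(int(round(hc[0])),int(round(hc[1]))),8,1,-1)
        u=np.clip((115-V)/70,0,1)*k; b=(P[1],P[4],P[5],z0,z0+P[3]); ig=None
        u=cv2.morphologyEx(u,cv2.MORPH_CLOSE,np.ones((7,7)))
    else:
        hue=dict(reader=(100,125),clipper=(5,22),oximeter=(15,35))[n]
        u=np.clip((Sa-60)/100,0,1)*((H>=hue[0])&(H<=hue[1]))*k
        b=(P[0],P[1],P[2],z0,z0+P[3]); ig=(P[1],P[4]+.004,P[5]+.02,z0,z0+P[3])
        if n=="oximeter":
            pts=np.argwhere(u>.4)[:,::-1]; h=cv2.convexHull(pts.astype(np.int32)); f=np.zeros((400,640)); cv2.fillPoly(f,[h],1.); u=np.maximum(u,f); ig=None
        else: u=cv2.morphologyEx(u,cv2.MORPH_CLOSE,np.ones((9,9)))
    r=fit(s,u,p0,b,ig); print(n,np.round(r[0],4),"cost %.1f of %.1f"%(r[1],u.sum())); return r[0],u
G=dict(reader=(.4373,.2944,-.27),otoscope=(.4445,.1465,-.0995),clipper=(.6166,.1217,-.1476),oximeter=(.6185,.3065,.125))
E
python3 - <<'E'
from m import *
s=cam("top"); s["image"]=np.load("t2.npy")
cs=cuts(s,[.5693,-.1988,-.0134],dict(reader=.1,otoscope=.037,clipper=-.03,oximeter=-.1))
big=cv2.resize(s["image"][130:260,140:480,::-1],None,fx=6,fy=6,interpolation=cv2.INTER_CUBIC)
def draw(p,n,z):
    P=PARTS[n]
    for b in((P[0],P[1],P[2]),(P[1],P[4],P[5])):
        h=cv2.convexHull(proj(s,box(p,*b,z,z+P[3])).astype(np.float32)); cv2.polylines(big,[((h+.5-[140,130])*6).astype(np.int32)],True,(255,0,255),1)
for n,p in G.items():
    r,u=inst(s,n,p); draw(r,n,0.); draw(cs[n],n,FL[n])
A=big[:,340:1000]; B=big[:,1060:]
A=big[60:720,340:1000];B=big[0:500,1070:1720]
cv2.imwrite("pics/ovA.png",cv2.resize(np.clip(A*1.4,0,255).astype(np.uint8),(600,600)));cv2.imwrite("pics/ovB.png",np.clip(B*1.4,0,255).astype(np.uint8))
E
```

```text
cut reader [ 0.573  -0.1003 -0.0181] cost 55.9 of 718.2
cut otoscope [ 0.5725 -0.16   -0.0059] cost 97.2 of 615.2
cut clipper [ 0.5681 -0.2216 -0.0198] cost 65.3 of 688.1
cut oximeter [ 0.5683 -0.2944 -0.0509] cost 64.3 of 638.9
reader [ 0.437   0.2954 -0.2607] cost 34.6 of 383.0
otoscope [ 0.443   0.1446 -0.0815] cost 16.4 of 129.5
clipper [ 0.6167  0.1216 -0.145 ] cost 26.6 of 356.3
oximeter [0.6179 0.3074 0.153 ] cost 164.1 of 318.7
```

View pics/ovA.png

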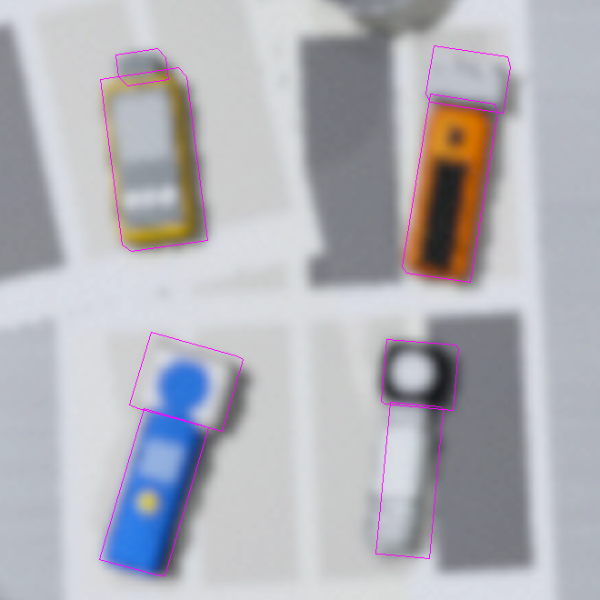

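View pics/ovB.png

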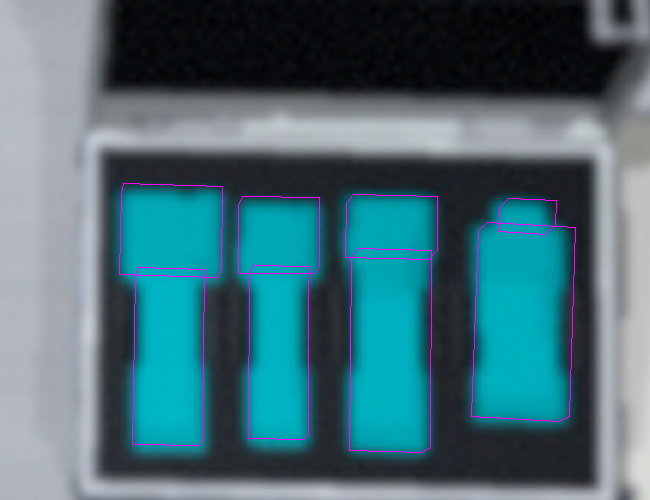

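```bash
python3 - <<'E'
from h import *
obs(); print(to(.618,.3075,.40,np.pi+.145))
E
```

```text
t11.95 pos [ 0.5046 -0.389   0.5155] rpy [-3.1388e+00 -5.0000e-04  2.0725e+00] F [0.3 0.2 0.3] w0.0659 ff0.0
[11.122  8.687  2.31  -6.956]
```

Request:
{"fn": "apply_moves", "kwargs": {"moves": [[[11.1,8.7,0,-7,0],[11.1,8.7,0,-7,0],[11.1,8.7,0,-7,0],[11.1,8.7,0,-7,0],[11.1,8.7,0,-7,0],[11.1,8.7,0,-7,0],[11.1,8.7,0,-7,0],[11.1,8.7,0.5,-7,0],[11.1,8.7,1.5,-7,0],[11.1,8.7,2.3,-7,0]]]}}

```text
time: 13.2
tool_pos: [0.6035, 0.2236, 0.459]
ee_rot: [3.141, 0.004, -2.982]
wrist_force: [1.4, -0.2, -0.4]
width: 0.0938
finger_force: 0.0
```

```bash
python3 - <<'E'
from m import *
obs(); print(to(.618,.3075,.35,np.pi+.145))
E
```

```text
t13.20 pos [0.6035 0.2236 0.459 ] rpy [ 3.1408  0.0037 -2.9815] F [ 1.4 -0.2 -0.4] w0.0938 ff0.0
[-0.554  1.609  2.179  0.086]
```

Request:
{"fn": "apply_moves", "kwargs": {"moves": [[[-0.5,1.6,1,0,0],[-0.5,1.6,2,0,0],[-0.5,1.6,3,0,0],[-0.5,1.6,3.4,0,0],[-0.5,1.6,3.6,0,0],[-0.5,1.6,3.6,0,0],[-0.5,1.6,3.6,0,0]]]}}

```text
time: 14.08
tool_pos: [0.6166, 0.3032, 0.2815]
ee_rot: [3.14, 0.005, -2.983]
wrist_force: [0.4, -0.6, -0.2]
width: 0.0943
finger_force: 0.0
```

```bash
python3 - <<'E'
from m import *
obs(); print(to(.618,.3075,.216,np.pi+.145))
E
```

```text
t14.07 pos [0.6166 0.3032 0.2815] rpy [ 3.1403  0.0055 -2.9831] F [ 0.4 -0.6 -0.2] w0.0943 ff0.0
[-0.042  0.081  1.311  0.078]
```

Request:
{"fn": "apply_moves", "kwargs": {"moves": [[[-0.04,0.08,0.6,0.08,0],[-0.04,0.08,1.1,0.08,0],[-0.04,0.08,1.31,0.08,0],[-0.04,0.08,1.31,0.08,0],[-0.04,0.08,1.31,0.08,0.7],[-0.04,0.08,1.31,0.08,0.7],[-0.04,0.08,1.31,0.08,0.7],[-0.04,0.08,1.31,0.08,0.7],[-0.04,0.08,1.31,0.08,0.7]]]}}

```text
time: 15.2
tool_pos: [0.617, 0.3082, 0.2128]
ee_rot: [3.14, 0.0, -2.996]
wrist_force: [-1.1, 1.1, 0.7]
width: 0.0481
finger_force: 30.4
```

```bash
python3 - <<'E'
from m import *
obs(); print(to(.568,-.2944,.35,3.128))
E
```

```text
t15.20 pos [0.617  0.3082 0.2128] rpy [ 3.140e+00  4.000e-04 -2.996e+00] F [-1.1  1.1  0.7] w0.0481 ff30.4
[  2.719 -11.781  -2.743   0.912]
```

Request:
{"fn": "apply_moves", "kwargs": {"moves": [[[0,0,-1,0,0.7],[0,0,-2,0,0.7],[0.3,-1,-2.9,0.2,0.7],[0.8,-2.2,-2.9,0.4,0.7],[1.2,-3.4,-2.9,0.6,0.7],[1.5,-4.6,-2.9,0.8,0.7],[1.8,-5.8,-2.9,0.9,0.7],[2.1,-7,-2.9,0.91,0.7],[2.4,-8.2,-2.9,0.91,0.7],[2.5,-9.4,-2.9,0.91,0.7]]]}}

```text
time: 16.45
tool_pos: [0.5604, -0.1742, 0.3569]
ee_rot: [3.141, -0.001, 3.128]
wrist_force: [0.8, 0.2, -2.5]
width: 0.0478
finger_force: 30.0
```

Request:
{"fn": "apply_moves", "kwargs": {"moves": [[[0.1,-1.2,0,0,0.7],[0.2,-2.2,0,0,0.7],[0.22,-2.38,0.5,0,0.7],[0.22,-2.38,1,0,0.7],[0.22,-2.38,1,0,0.7],[0.22,-2.38,1,0,0.7]]]}}

```text
time: 17.2
tool_pos: [0.5489, -0.2911, 0.308]
ee_rot: [-3.141, 0.0, 3.129]
wrist_force: [0.1, -0.5, -1.7]
width: 0.0478
finger_force: 30.0
```

```bash
python3 - <<'E'
from m import *
o=obs(); print(to(.568,-.2944,.26,3.128))
s=cam("top"); np.save("t3.npy",s["image"]); cv2.imwrite("pics/t3.png",np.clip(cv2.resize(s["image"][130:260,310:450,::-1],None,fx=5,fy=5,interpolation=cv2.INTER_CUBIC)*1.5,0,255).astype(np.uint8))
E
```

```text
t17.20 pos [ 0.5489 -0.2911  0.308 ] rpy [-3.1413e+00  2.0000e-04  3.1285e+00] F [ 0.1 -0.5 -1.7] w0.0478 ff30.0
[-0.382 -0.062  0.961  0.003]
```

View pics/t3.png

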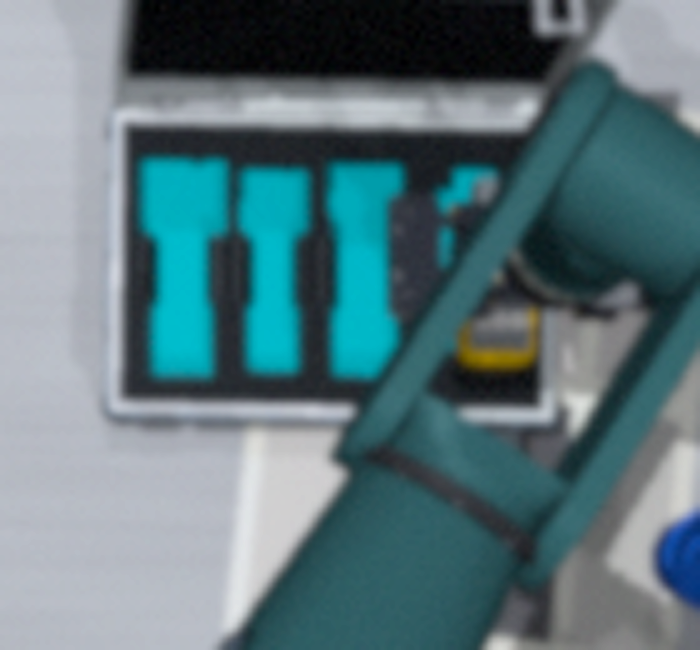

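```bash
python3 - <<'E'
from m import *
s=cam("top"); im=np.load("t3.npy").astype(int)
for u in(404,407,410,413): 
    print(u,[tuple(im[v,u]) for v in range(199,208)])
for v in (202.5,203.2,204): print(v,unproj(s,408,v,.095))
E
```

```text
404 [(np.int64(72), np.int64(64), np.int64(35)), (np.int64(84), np.int64(70), np.int64(17)), (np.int64(86), np.int64(71), np.int64(2)), (np.int64(73), np.int64(60), np.int64(2)), (np.int64(47), np.int64(39), np.int64(4)), (np.int64(24), np.int64(22), np.int64(13)), (np.int64(13), np.int64(14), np.int64(14)), (np.int64(13), np.int64(14), np.int64(17)), (np.int64(8), np.int64(12), np.int64(14))]
407 [(np.int64(70), np.int64(64), np.int64(46)), (np.int64(90), np.int64(76), np.int64(26)), (np.int64(101), np.int64(83), np.int64(3)), (np.int64(90), np.int64(73), np.int64(0)), (np.int64(62), np.int64(50), np.int64(6)), (np.int64(31), np.int64(26), np.int64(15)), (np.int64(18), np.int64(18), np.int64(18)), (np.int64(13), np.int64(15), np.int64(15)), (np.int64(11), np.int64(11), np.int64(14))]
410 [(np.int64(69), np.int64(63), np.int64(46)), (np.int64(86), np.int64(73), np.int64(27)), (np.int64(92), np.int64(76), np.int64(2)), (np.int64(84), np.int64(69), np.int64(0)), (np.int64(61), np.int64(50), np.int64(7)), (np.int64(32), np.int64(27), np.int64(12)), (np.int64(16), np.int64(15), np.int64(13)), (np.int64(10), np.int64(10), np.int64(13)), (np.int64(13), np.int64(14), np.int64(16))]
413 [(np.int64(66), np.int64(62), np.int64(50)), (np.int64(84), np.int64(72), np.int64(33)), (np.int64(91), np.int64(75), np.int64(9)), (np.int64(80), np.int64(65), np.int64(0)), (np.int64(56), np.int64(45), np.int64(8)), (np.int64(27), np.int64(22), np.int64(10)), (np.int64(12), np.int64(12), np.int64(13)), (np.int64(12), np.int64(12), np.int64(16)), (np.int64(13), np.int64(16), np.int64(18))]
202.5 [ 0.49968342 -0.29274225  0.095     ]
203.2 [ 0.49745707 -0.29270584  0.095     ]
204 [ 0.49491356 -0.29266425  0.095     ]
```

Request:
{"fn": "apply_moves", "kwargs": {"moves": [[[-0.2,-0.05,0.4,0,0.7],[-0.39,-0.05,0.8,0,0.7],[-0.39,-0.05,0.8,0,0.7],[-0.39,-0.05,0.8,0,0.7]]]}}

```text
time: 17.8
tool_pos: [0.5684, -0.2938, 0.2667]
ee_rot: [3.141, -0.001, 3.129]
wrist_force: [-0.4, 0.2, -2.1]
width: 0.0477
finger_force: 30.0
```

```bash
python3 - <<'E'
from m import *
o=obs(); print(to(.5685,-.2937,.249,3.128))
E
```

```text
t17.80 pos [ 0.5684 -0.2938  0.2667] rpy [ 3.1409e+00 -1.2000e-03  3.1285e+00] F [-0.4  0.2 -2.1] w0.0477 ff30.0
[-0.002  0.002  0.355  0.003]
```

Request:
{"fn": "apply_moves", "kwargs": {"moves": [[[0,0,0.15,0,0.7],[0,0,0.25,0,0.7],[0,0,0.35,0,0.7],[0,0,0.35,0,0.7]]]}}

```text
time: 18.3
tool_pos: [0.5683, -0.2939, 0.2554]
ee_rot: [-3.139, 0.003, 3.128]
wrist_force: [-4.8, 3.6, 14.7]
width: 0.0474
finger_force: 30.0
```

```bash
python3 - <<'E'
from m import *
o=obs(); print(o["wrist_torque"])
s=cam("scene"); q=proj(s,[[.57,-.29,.05]])[0].astype(int); u,v=q; cv2.imwrite("pics/s3.png",np.clip(cv2.resize(s["image"][v-45:v+35,u-40:u+80,::-1],None,fx=6,fy=6,interpolation=cv2.INTER_CUBIC)*1.3,0,255).astype(np.uint8))
E
```

```text
t18.30 pos [ 0.5683 -0.2939  0.2554] rpy [-3.1394e+00  2.9000e-03  3.1283e+00] F [-4.8  3.6 14.7] w0.0474 ff30.0
[0.51670435 1.23775345 0.02670037]
```

View pics/s3.png

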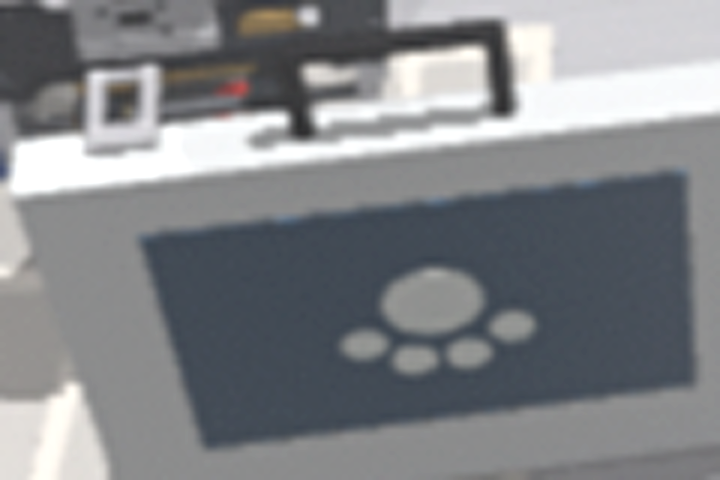

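Request:
{"fn": "apply_moves", "kwargs": {"moves": [[[0,0,-0.3,0,0.7],[-0.03,0.04,-0.3,0,0.7],[-0.03,0.04,-0.15,0,0.7],[-0.03,0.04,0,0,0.7],[-0.03,0.04,0,0,0.7]]]}}

```text
time: 18.98
tool_pos: [0.5699, -0.2918, 0.2496]
ee_rot: [3.141, -0.0, 3.128]
wrist_force: [0.4, 0.7, 1.7]
width: 0.0479
finger_force: 30.0
```

```bash
cat >> h.py <<'E'
def ct(L=.21):
    o=obs(); F=o["wrist_force"]-BF; T=o["wrist_torque"]; print("contact rx %.4f ry %.4f"%((-L*F[0]-T[1])/F[2],(T[0]-L*F[1])/F[2]),np.round(T,2))
BF=np.array([0,0,-2.])
E
python3 - <<'E'
from m import *
ct()
E
```

```text
t18.98 pos [ 0.5699 -0.2918  0.2496] rpy [ 3.1408 -0.      3.1283] F [0.4 0.7 1.7] w0.0479 ff30.0
contact rx -0.0294 ry 0.0190 [0.22 0.03 0.02]
```

Request:
{"fn": "apply_moves", "kwargs": {"moves": [[[0,0,0.1,0,0.7],[0,0,0.2,0,0.7],[0,0,0.3,0,0.7],[0,0,0.3,0,0.7]]]}}

```text
time: 19.48
tool_pos: [0.5699, -0.2917, 0.2426]
ee_rot: [-3.14, 0.003, 3.128]
wrist_force: [-9.9, 6.3, 27.7]
width: 0.0473
finger_force: 34.7
```

Request:
{"fn": "apply_moves", "kwargs": {"moves": [[[0,0,-0.2,0,0.38],[0,0,-0.2,0,0.38],[0,0,-0.2,0,0.38],[0,0,-0.8,0,0.38],[0,0,-1.2,0,1],[0,0,-1.2,0,1],[0,0,-1.2,0,1],[0,0,-0.6,0,1],[0,0,-0.4,0,1]]]}}

```text
time: 20.6
tool_pos: [0.5696, -0.2923, 0.2573]
ee_rot: [-3.14, -0.0, 3.128]
wrist_force: [-9.3, 3.6, 35.1]
width: 0.0121
finger_force: 17.4
```

```bash
python3 - <<'E'
from m import *
o=obs(); print(to(.568,-.292,.257,3.128))
E
```

```text
t20.60 pos [ 0.5696 -0.2923  0.2573] rpy [-3.1399e+00 -2.0000e-04  3.1281e+00] F [-9.3  3.6 35.1] w0.0121 ff17.4
[0.032 0.006 0.005 0.   ]
```

Request:
{"fn": "apply_moves", "kwargs": {"moves": [[[0,0,-1,0,1],[0,0,-2,0,0.5],[0,0,-3,0,0],[0,1,-3.2,0,0],[0,2.2,-3.2,0,0],[0,3.4,-3.2,0,0],[0,4.6,-3.2,0,0],[0,5,-3.2,0,0],[0,5,-3.2,0,0]]]}}

```text
time: 21.72
tool_pos: [0.5731, -0.0411, 0.4142]
ee_rot: [-3.141, -0.002, 3.13]
wrist_force: [0.3, -0.2, -0.6]
width: 0.0787
finger_force: 0.0
```

```bash
cat > look.py <<'E'
from m import *
import sys
s=cam("top"); obs()
for n in sys.argv[1:]:
    r,u=inst(s,n,G[n]); print(to(r[0],r[1],.25,np.pi+r[2]))
E
python3 look.py clipper otoscope reader
```

```text
t21.77 pos [ 0.5732 -0.0423  0.4143] rpy [-3.1408e+00 -1.4000e-03  3.1285e+00] F [-0.  -0.5 -0.4] w0.0828 ff0.0
clipper [ 0.6167  0.1216 -0.145 ] cost 25.4 of 357.6
[-0.826  3.29   3.285  0.756]
otoscope [ 0.4434  0.1435 -0.0659] cost 13.3 of 139.9
[2.645 3.682 3.285 0.303]
reader [ 0.4372  0.2949 -0.2619] cost 33.8 of 384.8
[2.809 6.71  3.285 1.426]
```

Request:
{"fn": "apply_moves", "kwargs": {"moves": [[[-0.3,1.2,0,0.4,0],[-0.6,2.4,0.5,0.75,0],[-0.83,3.3,1.2,0.75,0],[-0.83,3.3,2.2,0.75,0],[-0.83,3.3,2.8,0.75,0],[-0.83,3.3,2.8,0.75,0],[-0.83,3.3,2.8,0.75,0],[-0.83,3.3,2.8,0.75,0],[-0.83,3.3,2.8,0.75,0]]]}}

```text
time: 22.9
tool_pos: [0.6173, 0.1222, 0.277]
ee_rot: [3.141, 0.003, 2.997]
wrist_force: [-0.1, -1.0, 0.2]
width: 0.094
finger_force: 0.0
```

```bash
python3 - <<'E'
from m import *
o=obs(); print(to(.6167,.1226,.218,np.pi-.145))
E
```

```text
t22.90 pos [0.6173 0.1222 0.277 ] rpy [3.1407 0.0032 2.9969] F [-0.1 -1.   0.2] w0.0940 ff0.0
[0.012 0.006 1.179 0.002]
```

Request:
{"fn": "apply_moves", "kwargs": {"moves": [[[0,0,0.6,0,0],[0,0,1,0,0],[0,0,1.15,0,0],[0,0,1.15,0,0],[0,0,1.15,0,0.7],[0,0,1.15,0,0.7],[0,0,1.15,0,0.7],[0,0,1.15,0,0.7],[0,0,1.15,0,0.7]]]}}

```text
time: 24.02
tool_pos: [0.6168, 0.1224, 0.2176]
ee_rot: [3.141, 0.0, 2.997]
wrist_force: [-0.3, 0.1, 0.2]
width: 0.0469
finger_force: 0.0
```

```bash
python3 - <<'E'
from m import *
o=obs(); print(to(.5705,-.2196,.36,3.128))
E
```

```text
t24.02 pos [0.6168 0.1224 0.2176] rpy [3.1415e+00 1.0000e-04 2.9972e+00] F [-0.3  0.1  0.2] w0.0469 ff0.0
[-0.067 -6.903 -2.848 -0.749]
```

Request:
{"fn": "apply_moves", "kwargs": {"moves": [[[0,0,0,0,0.75],[0,0,0,0,0.75],[0,0,-1,0,0.75],[0,0,-2,-0.3,0.75],[0,-1,-2.85,-0.75,0.75],[0,-2.2,-2.85,-0.75,0.75],[0,-3.4,-2.85,-0.75,0.75],[0,-4.6,-2.85,-0.75,0.75],[-0.1,-5.8,-2.85,-0.75,0.75],[-0.1,-6.9,-2.6,-0.75,0.75]]]}}

```text
time: 25.28
tool_pos: [0.5717, -0.222, 0.3476]
ee_rot: [-3.141, 0.001, 3.128]
wrist_force: [0.8, 0.6, -2.4]
width: 0.0398
finger_force: 30.0
```

Request:
{"fn": "apply_moves", "kwargs": {"moves": [[[0,0,0.6,0,0.75],[0,0,0.8,0,0.75],[0,0,0.8,0,0.75],[0,0,0.8,0,0.75]]]}}

```text
time: 25.78
tool_pos: [0.5727, -0.2189, 0.3088]
ee_rot: [-3.141, 0.002, 3.13]
wrist_force: [-1.0, -0.8, -2.9]
width: 0.0397
finger_force: 30.0
```

```bash
python3 - <<'E'
from m import *
o=obs(); print(to(.571,-.2192,.270,3.128))
s=cam("top"); np.save("t4.npy",s["image"]); P=PARTS["clipper"]
zb=o["tool_pos"][2]-.2176; p=(*o["tool_pos"][:2],o["ee_rot"][2]-np.pi)
im=s["image"].astype(int); H,Sa,V=hsvof(s)
q=proj(s,box(p,P[0],P[0],.02,zb,zb))[0]; print("pred tail px",q)
for u in range(int(q[0])-6,int(q[0])+7,3):
    print(u,[(int(im[v,u,0]),int(im[v,u,2])) for v in range(int(q[1])-4,int(q[1])+5)])
E
```

```text
t25.77 pos [ 0.5727 -0.2189  0.3088] rpy [-3.1408e+00  1.7000e-03  3.1297e+00] F [-1.  -0.8 -2.9] w0.0397 ff30.0
[ 0.033 -0.006  0.775  0.01 ]
pred tail px [387.38263474 201.59909535]
381 [(127, 7), (128, 8), (125, 12), (115, 25), (96, 50), (68, 81), (36, 99), (12, 94), (18, 72)]
384 [(43, 18), (43, 21), (49, 21), (68, 15), (87, 24), (78, 54), (48, 82), (19, 89), (14, 72)]
387 [(21, 21), (22, 20), (33, 21), (59, 16), (80, 17), (75, 33), (48, 50), (18, 54), (8, 43)]
390 [(95, 11), (95, 10), (94, 12), (92, 3), (88, 1), (70, 10), (39, 19), (17, 21), (7, 16)]
393 [(41, 9), (40, 3), (40, 10), (35, 10), (27, 13), (18, 15), (9, 12), (7, 14), (14, 14)]
```

```bash
python3 - <<'E'
from m import *
s=cam("top"); o=obs(); P=PARTS["clipper"]; zb=o["tool_pos"][2]-.2176; p=(*o["tool_pos"][:2],o["ee_rot"][2]-np.pi)
x0,y0,k=345,140,8
big=cv2.resize(s["image"][y0:y0+75,x0:x0+80,::-1],None,fx=k,fy=k,interpolation=cv2.INTER_CUBIC); big=np.clip(big*1.6,0,255).astype(np.uint8)
for b in((P[0],P[1],P[2]),(P[1],P[4],P[5])):
    h=cv2.convexHull(proj(s,box(p,*b,zb,zb+P[3])).astype(np.float32)); cv2.polylines(big,[((h+.5-[x0,y0])*k).astype(np.int32)],True,(255,0,255),1)
cv2.imwrite("pics/t5.png",big)
E
```

```text
t25.88 pos [ 0.5727 -0.2191  0.3092] rpy [-3.1404e+00  2.4000e-03  3.1295e+00] F [-0.1 -0.3 -3. ] w0.0401 ff30.0
```

View pics/t5.png

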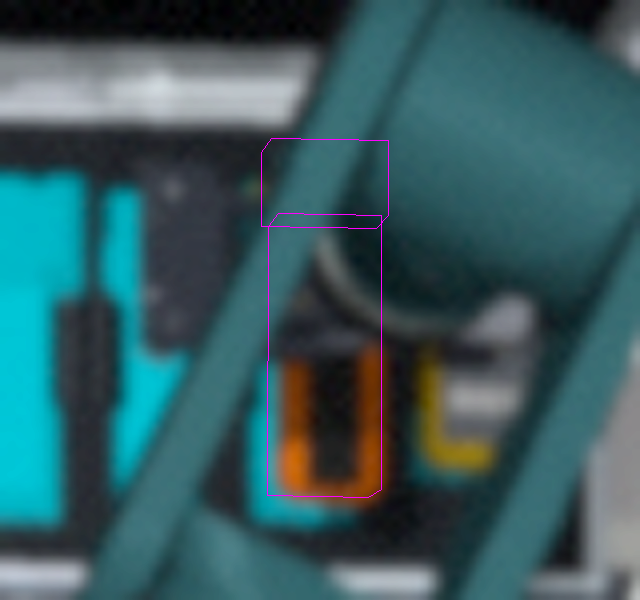

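Request:
{"fn": "apply_moves", "kwargs": {"moves": [[[0,0,0.5,0,0.75],[0,0,0.8,0,0.75],[0,0,0.95,0,0.75],[0,0,1.05,0,0.75],[0,0,1.1,0,0.75],[0,0,1.1,0,0.75]]]}}

```text
time: 26.62
tool_pos: [0.5724, -0.2197, 0.2555]
ee_rot: [-3.141, 0.002, 3.128]
wrist_force: [-3.3, 1.2, 4.5]
width: 0.0394
finger_force: 30.0
```

```bash
python3 - <<'E'
from m import *
ct()
E
```

```text
t26.62 pos [ 0.5724 -0.2197  0.2555] rpy [-3.1407e+00  2.1000e-03  3.1283e+00] F [-3.3  1.2  4.5] w0.0394 ff30.0
contact rx 0.0054 ry 0.0117 [0.33 0.65 0.03]
```

Request:
{"fn": "apply_moves", "kwargs": {"moves": [[[0,0,0.1,0,0.75],[0,0,0.2,0,0.75],[0,0,0.3,0,0.75],[0,0,0.35,0,0.75],[0,0,0.35,0,0.75]]]}}

```text
time: 27.25
tool_pos: [0.5728, -0.2195, 0.2453]
ee_rot: [-3.139, 0.006, 3.129]
wrist_force: [-10.9, 5.1, 28.2]
width: 0.0399
finger_force: 30.0
```

Request:
{"fn": "apply_moves", "kwargs": {"moves": [[[0,0,-0.2,0,0.45],[0,0,-0.2,0,0.45],[0,0,-0.2,0,0.45],[0,0,-0.8,0,0.45],[0,0,-1.2,0,1],[0,0,-1.2,0,1],[0,0,-1.2,0,1],[0,0,-0.6,0,1],[0,0,-0.4,0,1],[0,0,-0.4,0,1]]]}}

```text
time: 28.5
tool_pos: [0.5722, -0.2201, 0.2575]
ee_rot: [-3.14, 0.001, 3.128]
wrist_force: [-1.8, -0.7, 12.1]
width: 0.0007
finger_force: 6.0
```

Request:
{"fn": "apply_moves", "kwargs": {"moves": [[[0,0,-1,0,1],[0,0,-2,0,0.5],[0,0,-3,0,0],[0.2,1,-3.2,0,0],[0.4,2.2,-3.2,0,0],[0.6,3.4,-3.2,0,0],[0.8,4.3,-3.2,0,0],[0.8,4.3,-3.2,0,0],[0.8,4.3,-3.2,0,0]]]}}

```text
time: 29.62
tool_pos: [0.5352, -0.0045, 0.414]
ee_rot: [-3.141, -0.002, 3.128]
wrist_force: [0.9, -0.4, -0.6]
width: 0.0768
finger_force: 0.0
```

```bash
python3 look.py otoscope reader
```

```text
t29.68 pos [ 0.5353 -0.0051  0.4141] rpy [-3.1412e+00 -1.6000e-03  3.1271e+00] F [1.1 0.1 0.4] w0.0814 ff0.0
otoscope [ 0.4433  0.1438 -0.0728] cost 13.8 of 139.1
[1.884 2.95  3.282 0.334]
reader [ 0.4372  0.2944 -0.2697] cost 33.7 of 384.8
[2.047 5.961 3.282 1.462]
```

```bash
python3 - <<'E'
from m import *
print(to(.445,.146,.275,np.pi-.085))
E
```

```text
[1.849 2.995 2.782 0.404]
```

Request:
{"fn": "apply_moves", "kwargs": {"moves": [[[0.6,1,0.5,0.4,0],[1.2,2,1.2,0.4,0],[1.85,3,2,0.4,0],[1.85,3,2.78,0.4,0],[1.85,3,2.78,0.4,0],[1.85,3,2.78,0.4,0],[1.85,3,2.78,0.4,0]]]}}

```text
time: 30.55
tool_pos: [0.4462, 0.1462, 0.2786]
ee_rot: [3.14, 0.005, 3.056]
wrist_force: [-0.3, -0.9, 0.5]
width: 0.094
finger_force: 0.0
```

```bash
python3 - <<'E'
from m import *
obs();print(to(.445,.146,.214,np.pi-.085))
E
```

```text
t30.55 pos [0.4462 0.1462 0.2786] rpy [3.1405 0.0046 3.0563] F [-0.3 -0.9  0.5] w0.0940 ff0.0
[ 2.400e-02 -6.000e-03  1.292e+00 -1.000e-03]
```

Request:
{"fn": "apply_moves", "kwargs": {"moves": [[[0,0,0.6,0,0],[0,0,1,0,0],[0,0,1.24,0,0],[0,0,1.24,0,0.8],[0,0,1.24,0,0.8],[0,0,1.24,0,0.8],[0,0,1.24,0,0.8],[0,0,1.24,0,0.8],[0,0,1.24,0,0.8],[0,0,1.24,0,0.8]]]}}

```text
time: 31.8
tool_pos: [0.4446, 0.1472, 0.2142]
ee_rot: [3.141, 0.0, 3.058]
wrist_force: [-0.2, 0.6, -0.4]
width: 0.0297
finger_force: 29.9
```

```bash
python3 - <<'E'
from m import *
o=obs(); print(to(.5725,-.1575,.31,3.128))
E
```

```text
t31.80 pos [0.4446 0.1472 0.2142] rpy [3.1409e+00 2.0000e-04 3.0584e+00] F [-0.2  0.6 -0.4] w0.0297 ff29.9
[-3.055 -5.861 -1.917 -0.399]
```

Request:
{"fn": "apply_moves", "kwargs": {"moves": [[[0,0,-1,0,0.8],[0,0,-2,-0.2,0.8],[-0.6,-1,-2.4,-0.4,0.8],[-1.2,-2,-2.4,-0.4,0.8],[-1.8,-3.1,-2.4,-0.4,0.8],[-2.4,-4.2,-2.4,-0.4,0.8],[-3.05,-5.3,-2.4,-0.4,0.8],[-3.05,-5.86,-2.1,-0.4,0.8],[-3.05,-5.86,-1.92,-0.4,0.8],[-3.05,-5.86,-1.92,-0.4,0.8]]]}}

```text
time: 33.05
tool_pos: [0.5718, -0.1569, 0.3083]
ee_rot: [3.14, -0.003, 3.128]
wrist_force: [0.8, 0.8, -1.0]
width: 0.0298
finger_force: 29.9
```

```bash
cat > held.py <<'E'
from m import *
import sys
n,zt=sys.argv[1],float(sys.argv[2]); s=cam("top"); o=obs(); P=PARTS[n]; zb=o["tool_pos"][2]-zt; p=(*o["tool_pos"][:2],o["ee_rot"][2]-np.pi)
x0,y0,k=345,140,8
big=cv2.resize(s["image"][y0:y0+75,x0:x0+80,::-1],None,fx=k,fy=k,interpolation=cv2.INTER_CUBIC); big=np.clip(big*1.6,0,255).astype(np.uint8)
for b in((P[0],P[1],P[2]),(P[1],P[4],P[5])):
    h=cv2.convexHull(proj(s,box(p,*b,zb,zb+P[3])).astype(np.float32)); cv2.polylines(big,[((h+.5-[x0,y0])*k).astype(np.int32)],True,(255,0,255),1)
cv2.imwrite(f"pics/held_{n}.png",big)
E
python3 held.py otoscope .2142
```

```text
t33.10 pos [ 0.572  -0.1565  0.3094] rpy [ 3.1404e+00 -1.4000e-03  3.1293e+00] F [ 0.   0.2 -0.8] w0.0298 ff29.9
```

View pics/held_otoscope.png

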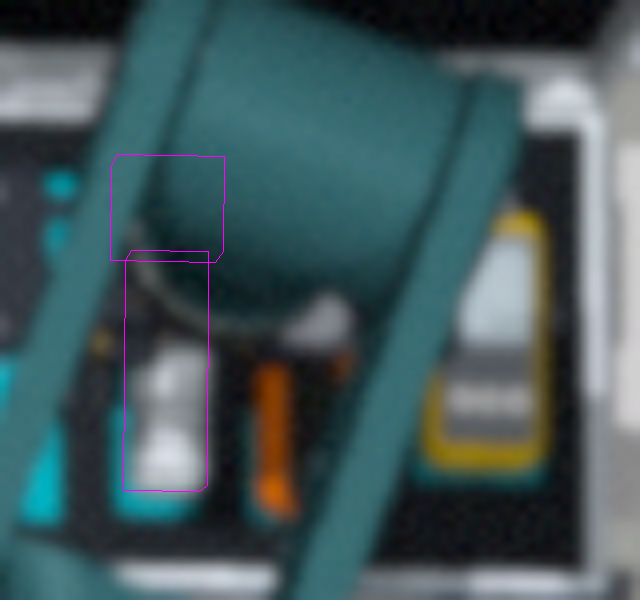

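Request:
{"fn": "apply_moves", "kwargs": {"moves": [[[0,-0.02,0.5,0,0.8],[0,-0.02,0.8,0,0.8],[0,-0.02,0.95,0,0.8],[0,-0.02,1.05,0,0.8],[0,-0.02,1.12,0,0.8],[0,-0.02,1.12,0,0.8]]]}}

```text
time: 33.85
tool_pos: [0.5724, -0.1586, 0.2548]
ee_rot: [-3.141, 0.001, 3.128]
wrist_force: [0.1, 1.3, 0.1]
width: 0.03
finger_force: 29.9
```

```bash
python3 - <<'E'
from m import *
ct()
E
```

```text
t33.85 pos [ 0.5724 -0.1586  0.2548] rpy [-3.1415e+00  1.1000e-03  3.1283e+00] F [0.1 1.3 0.1] w0.0300 ff29.9
contact rx -0.0726 ry -0.0679 [0.12 0.14 0.11]
```

Request:
{"fn": "apply_moves", "kwargs": {"moves": [[[0,0,0.1,0,0.8],[0,0,0.2,0,0.8],[0,0,0.3,0,0.8],[0,0,0.37,0,0.8],[0,0,0.37,0,0.8]]]}}

```text
time: 34.48
tool_pos: [0.5727, -0.1585, 0.2457]
ee_rot: [-3.14, 0.006, 3.127]
wrist_force: [-13.0, 5.4, 34.1]
width: 0.0294
finger_force: 30.1
```

Request:
{"fn": "apply_moves", "kwargs": {"moves": [[[0,0,-0.2,0,0.55],[0,0,-0.2,0,0.55],[0,0,-0.2,0,0.55],[0,0,-0.8,0,0.55],[0,0,-1.2,0,1],[0,0,-1.2,0,1],[0,0,-1.2,0,1],[0,0,-0.6,0,1],[0,0,-0.4,0,1],[0,0,-0.35,0,1]]]}}

```text
time: 35.72
tool_pos: [0.5715, -0.1584, 0.2573]
ee_rot: [3.142, -0.002, 3.128]
wrist_force: [-11.7, 3.6, 29.1]
width: 0.0008
finger_force: 14.6
```

Request:
{"fn": "apply_moves", "kwargs": {"moves": [[[0,0,-1,0,1],[0,0,-2,0,0.5],[0,0,-3,0,0],[0.5,1,-3.2,0,0],[1,2.2,-3.2,0.5,0],[1.5,3.4,-3.2,1,0],[2,4.3,-3.2,1,0],[2,4.8,-3.2,1,0],[2,4.8,-3.2,1,0]]]}}

```text
time: 36.85
tool_pos: [0.4749, 0.0841, 0.4117]
ee_rot: [-3.141, -0.002, 2.957]
wrist_force: [0.2, 0.1, -0.3]
width: 0.0772
finger_force: 0.0
```

```bash
python3 look.py reader
```

```text
t36.90 pos [0.4753 0.0831 0.4118] rpy [-3.1405e+00 -2.2000e-03  2.9553e+00] F [ 0.9  0.5 -0.1] w0.0810 ff0.0
reader [ 0.4372  0.2949 -0.2619] cost 33.2 of 384.4
[1.533 4.022 3.236 0.433]
```

```bash
python3 - <<'E'
from m import *
print(to(.4382,.2965,.275,np.pi-.265))
E
```

```text
[1.519 4.057 2.736 0.451]
```

Request:
{"fn": "apply_moves", "kwargs": {"moves": [[[0.5,1.2,0.5,0.45,0],[1,2.4,1.2,0.45,0],[1.5,3.6,2,0.45,0],[1.52,4.06,2.74,0.45,0],[1.52,4.06,2.74,0.45,0],[1.52,4.06,2.74,0.45,0],[1.52,4.06,2.74,0.45,0]]]}}

```text
time: 37.78
tool_pos: [0.4399, 0.2952, 0.2779]
ee_rot: [3.14, 0.003, 2.873]
wrist_force: [-0.7, -0.5, 0.0]
width: 0.0937
finger_force: 0.0
```

```bash
python3 - <<'E'
from m import *
obs();print(to(.4382,.2965,.216,np.pi-.265))
E
```

```text
t37.77 pos [0.4399 0.2952 0.2779] rpy [3.140e+00 2.600e-03 2.873e+00] F [-0.7 -0.5  0. ] w0.0937 ff0.0
[ 0.039  0.017  1.238 -0.021]
```

Request:
{"fn": "apply_moves", "kwargs": {"moves": [[[0.02,0.02,0.6,0,0],[0.02,0.02,1,0,0],[0.02,0.02,1.2,0,0],[0.02,0.02,1.2,0,0.75],[0.02,0.02,1.2,0,0.75],[0.02,0.02,1.2,0,0.75],[0.02,0.02,1.2,0,0.75],[0.02,0.02,1.2,0,0.75],[0.02,0.02,1.2,0,0.75],[0.02,0.02,1.2,0,0.75]]]}}

```text
time: 39.02
tool_pos: [0.4379, 0.2974, 0.2161]
ee_rot: [-3.141, -0.0, 2.875]
wrist_force: [0.2, -1.3, 1.4]
width: 0.0356
finger_force: 30.0
```

```bash
python3 - <<'E'
from m import *
o=obs(); print(to(.5735,-.0985,.31,3.128))
E
```

```text
t39.02 pos [0.4379 0.2974 0.2161] rpy [-3.1408e+00 -1.0000e-04  2.8752e+00] F [ 0.2 -1.3  1.4] w0.0356 ff30.0
[-4.7   -6.926 -1.878 -1.448]
```

Request:
{"fn": "apply_moves", "kwargs": {"moves": [[[0,0,-1,0,0.75],[0,0,-2,-0.5,0.75],[-0.7,-1,-2.4,-1,0.75],[-1.4,-2,-2.4,-1.45,0.75],[-2.1,-3,-2.4,-1.45,0.75],[-2.8,-4,-2.4,-1.45,0.75],[-3.5,-5,-2.4,-1.45,0.75],[-4.2,-6,-2.4,-1.45,0.75],[-4.7,-6.93,-2.1,-1.45,0.75],[-4.7,-6.93,-1.88,-1.45,0.75]]]}}

```text
time: 40.28
tool_pos: [0.5736, -0.1021, 0.3081]
ee_rot: [-3.141, -0.002, 3.123]
wrist_force: [-0.4, 1.3, -2.5]
width: 0.036
finger_force: 30.0
```

Request:
{"fn": "apply_moves", "kwargs": {"moves": [[[0,0,0,0,0.75],[0,0,0,0,0.75]]]}}

```text
time: 40.52
tool_pos: [0.5734, -0.0972, 0.3102]
ee_rot: [3.141, 0.0, 3.13]
wrist_force: [-0.4, 0.7, -1.4]
width: 0.0358
finger_force: 30.0
```

```bash
sed -i 's/x0,y0,k=345,140,8/x0,y0,k=325,140,8/' held.py; python3 held.py reader .2161
```

```text
t40.58 pos [ 0.5734 -0.0972  0.3106] rpy [3.1414e+00 9.0000e-04 3.1303e+00] F [-0.2 -0.1 -2.9] w0.0357 ff30.0
```

View pics/held_reader.png

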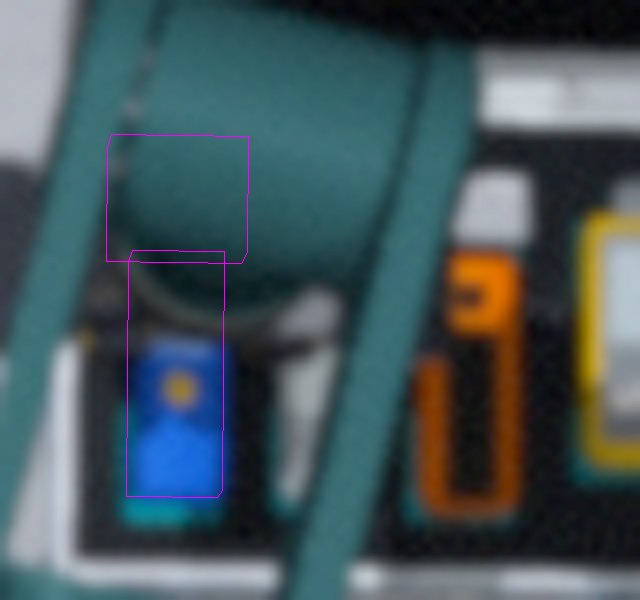

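Request:
{"fn": "apply_moves", "kwargs": {"moves": [[[0,-0.02,0.5,0,0.75],[0,-0.02,0.8,0,0.75],[0,-0.02,0.95,0,0.75],[0,-0.02,1.05,0,0.75],[0,-0.02,1.12,0,0.75],[0,-0.02,1.12,0,0.75]]]}}

```text
time: 41.32
tool_pos: [0.5738, -0.0992, 0.2558]
ee_rot: [3.141, 0.002, 3.128]
wrist_force: [-2.0, 2.0, 3.8]
width: 0.0358
finger_force: 30.0
```

```bash
python3 - <<'E'
from m import *
ct()
E
```

```text
t41.33 pos [ 0.5738 -0.0992  0.2558] rpy [3.1409e+00 2.2000e-03 3.1285e+00] F [-2.   2.   3.8] w0.0358 ff30.0
contact rx 0.0071 ry 0.0255 [ 0.56  0.38 -0.01]
```

Request:
{"fn": "apply_moves", "kwargs": {"moves": [[[0,0,0.1,0,0.75],[0,0,0.2,0,0.75],[0,0,0.3,0,0.75],[0,0,0.37,0,0.75],[0,0,0.37,0,0.75]]]}}

```text
time: 41.95
tool_pos: [0.574, -0.0992, 0.2457]
ee_rot: [-3.141, 0.006, 3.128]
wrist_force: [-14.5, 6.6, 37.1]
width: 0.0356
finger_force: 30.0
```

Request:
{"fn": "apply_moves", "kwargs": {"moves": [[[0,0,-0.2,0,0.5],[0,0,-0.2,0,0.5],[0,0,-0.2,0,0.5],[0,0,-0.8,0,0.5],[0,0,-1.2,0,1],[0,0,-1.2,0,1],[0,0,-1.2,0,1],[0,0,-0.6,0,1],[0,0,-0.4,0,1],[0,0,-0.35,0,1]]]}}

```text
time: 43.2
tool_pos: [0.5729, -0.0996, 0.2573]
ee_rot: [-3.141, -0.001, 3.128]
wrist_force: [-11.8, 2.4, 30.4]
width: 0.0004
finger_force: 14.5
```

Request:
{"fn": "apply_moves", "kwargs": {"moves": [[[0,0,-1.2,0,1],[0,0,-2.4,1,0.7],[0,0,-3.6,2,0.7],[0,0,-4.8,3,0.7],[1.5,0,-5.4,4,0.7],[1.5,0,-5.4,5,0.7],[1.5,0,-5.4,6,0.7],[1.5,0,-5.4,7,0.7],[1.5,0,-5.4,8,0.7],[1.5,0,-5.4,9,0.7]]]}}

```text
time: 44.45
tool_pos: [0.4987, -0.0987, 0.5212]
ee_rot: [-3.138, -0.001, 1.552]
wrist_force: [0.3, -0.8, 0.1]
width: 0.028
finger_force: 0.0
```

Request:
{"fn": "apply_moves", "kwargs": {"moves": [[[3,0,0,1,0.7],[3,0,0,2,0.7],[3,0,0,2,0.7]]]}}

```text
time: 44.82
tool_pos: [0.5005, 0.0533, 0.5213]
ee_rot: [-3.138, 0.001, 1.208]
wrist_force: [-0.3, 0.0, 0.5]
width: 0.0281
finger_force: 0.0
```

```bash
python3 - <<'E'
from m import *
obs(); print(to(.727,-.2035,.52,1.556))
s=cam("top"); cv2.imwrite("pics/t6.png",np.clip(cv2.resize(s["image"][125:245,315:455,::-1],None,fx=5,fy=5,interpolation=cv2.INTER_CUBIC)*1.5,0,255).astype(np.uint8))
E
```

```text
t44.83 pos [0.5005 0.0533 0.5213] rpy [-3.1385e+00  8.0000e-04  1.2079e+00] F [-0.3  0.   0.5] w0.0281 ff0.0
[-3.193  6.057  0.027 -1.994]
```

View pics/t6.png

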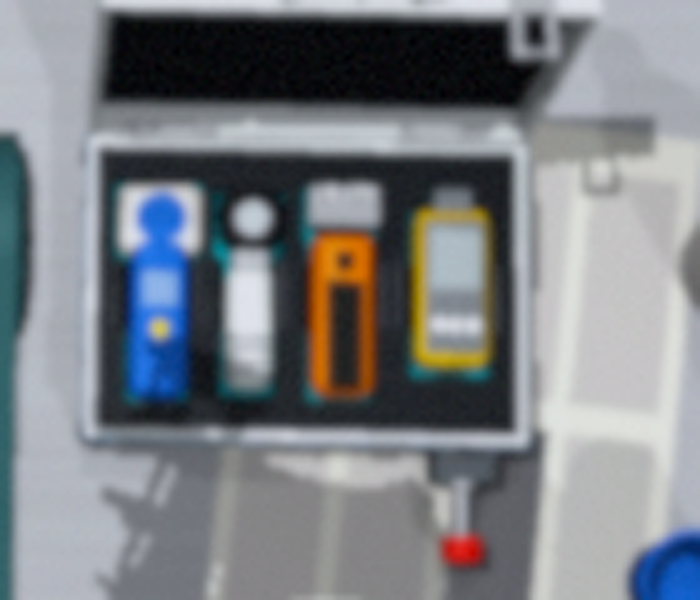

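Request:
{"fn": "apply_moves", "kwargs": {"moves": [[[-1,1,0,-1,0.7],[-1.7,2,0,-2,0.7],[-2.3,3,0,-2,0.7],[-2.8,4,0,-2,0.7],[-3.2,5,0,-2,0.7],[-3.2,6.06,0,-2,0.7],[-3.2,6.06,0,-2,0.7],[-3.2,6.06,0,-2,0.7],[-3.2,6.06,0,-2,0.7]]]}}

```text
time: 46.0
tool_pos: [0.7251, -0.2045, 0.5264]
ee_rot: [3.138, 0.001, 1.558]
wrist_force: [-0.3, 0.7, 1.2]
width: 0.0283
finger_force: 0.0
```

```bash
python3 - <<'E'
from m import *
obs(); print(to(.727,-.2035,.468,1.556))
E
```

```text
t46.00 pos [ 0.7251 -0.2045  0.5264] rpy [3.1383e+00 1.0000e-03 1.5580e+00] F [-0.3  0.7  1.2] w0.0283 ff0.0
[0.021 0.037 1.167 0.012]
```

Request:
{"fn": "apply_moves", "kwargs": {"moves": [[[0,0.04,0.5,0,0.7],[0,0.04,1,0,0.7],[0,0.04,1.15,0,0.7],[0,0.04,1.15,0,0.7],[0,0.04,1.15,0,1],[0,0.04,1.15,0,1],[0,0.04,1.15,0,1],[0,0.04,1.15,0,1]]]}}

```text
time: 47.0
tool_pos: [0.7272, -0.2057, 0.4677]
ee_rot: [-3.137, -0.0, 1.556]
wrist_force: [-8.7, 1.8, 4.1]
width: 0.0088
finger_force: 30.0
```

```bash
python3 - <<'E'
from h import *
o=obs(); p=o["tool_pos"]; a=o["ee_rot"][2]; r=.242; h=np.array([.67,.045]); off=.186
print("bar rel hinge",p[0]-h[0],p[2]-off-h[1])
th0=np.arctan2(p[2]-off-h[1],h[0]-p[0])  # angle from -x up
a0=np.arcsin(.012/r)
for i in range(1,26):
    th=th0+(a0-th0)*i/25; dx=r*(np.cos(th0)-np.cos(th)); dz=r*(np.sin(th)-np.sin(th0))
    print(round(th-a0,2),np.round([dx/.05,-dz/.05],2))
E
```

```text
t47.00 pos [ 0.7272 -0.2057  0.4677] rpy [-3.1366e+00 -2.0000e-04  1.5562e+00] F [-8.7  1.8  4.1] w0.0088 ff30.0
bar rel hinge 0.05718753798511522 0.23665164640179548
1.69 [-0.33 -0.07]
1.62 [-0.67 -0.11]
1.55 [-1.01 -0.13]
1.48 [-1.35 -0.13]
1.41 [-1.69 -0.1 ]
1.34 [-2.03 -0.05]
1.27 [-2.36  0.02]
1.2 [-2.68  0.12]
1.13 [-3.    0.24]
1.05 [-3.31  0.38]
0.98 [-3.61  0.54]
0.91 [-3.9   0.73]
0.84 [-4.17  0.93]
0.77 [-4.43  1.16]
0.7 [-4.67  1.4 ]
0.63 [-4.89  1.65]
0.56 [-5.1   1.92]
0.49 [-5.28  2.21]
0.42 [-5.45  2.51]
0.35 [-5.59  2.81]
0.28 [-5.71  3.13]
0.21 [-5.81  3.46]
0.14 [-5.89  3.79]
0.07 [-5.94  4.13]
0.0 [-5.97  4.46]
```

Request:
{"fn": "apply_moves", "kwargs": {"moves": [[[0,-0.33,-0.07,0,1],[0,-0.67,-0.11,0,1],[0,-1.01,-0.13,0,1],[0,-1.35,-0.13,0,1],[0,-1.69,-0.1,0,1],[0,-2.03,-0.05,0,1],[0,-2.36,0.02,0,1],[0,-2.68,0.12,0,1],[0,-3,0.24,0,1],[0,-3.31,0.38,0,1]]]}}

```text
time: 48.25
tool_pos: [0.5637, -0.2031, 0.4488]
ee_rot: [3.135, 0.001, 1.558]
wrist_force: [2.6, 0.5, 2.4]
width: 0.009
finger_force: 30.0
```

Request:
{"fn": "apply_moves", "kwargs": {"moves": [[[0,-0.3,0.16,0,1],[0,-0.59,0.35,0,1],[0,-0.86,0.55,0,1],[0,-1.12,0.78,0,1],[0,-1.36,1.02,0,1],[0,-1.58,1.27,0,1],[0,-1.79,1.54,0,1],[0,-1.97,1.83,0,1],[0,-2.14,2.13,0,1],[0,-2.28,2.43,0,1]]]}}

```text
time: 49.5
tool_pos: [0.4494, -0.2018, 0.3259]
ee_rot: [3.14, 0.0, 1.558]
wrist_force: [-2.5, 2.1, 1.8]
width: 0.0088
finger_force: 30.0
```

Request:
{"fn": "apply_moves", "kwargs": {"moves": [[[0,-0.12,0.32,0,1],[0,-0.22,0.65,0,1],[0,-0.3,0.98,0,1],[0,-0.35,1.32,0,1],[0,-0.38,1.65,0,1],[0,-0.38,1.7,0,1],[0,-0.38,1.7,0,1]]]}}

```text
time: 50.38
tool_pos: [0.4299, -0.2016, 0.2387]
ee_rot: [-3.138, -0.001, 1.557]
wrist_force: [-4.4, 0.9, -3.4]
width: 0.0087
finger_force: 30.0
```

Request:
{"fn": "apply_moves", "kwargs": {"moves": [[[0,0,0.12,0,1],[0,0,0.2,0,1],[0,0,0.2,0,1],[0,0,0.2,0,1]]]}}

```text
time: 50.88
tool_pos: [0.4299, -0.2016, 0.2372]
ee_rot: [-3.139, 0.001, 1.558]
wrist_force: [-19.9, 8.7, 36.5]
width: 0.0091
finger_force: 30.0
```

Request:
{"fn": "apply_moves", "kwargs": {"moves": [[[0,0,-0.15,0,0.7],[0,0,-0.15,0,0.7],[0,0,-0.15,0,0.7],[0,0,-0.9,0,0.7],[0,0,-1.7,0,1],[0,0.8,-1.7,0,1],[0,1.4,-1.4,0,1],[0,1.4,-1.0,0,1],[0,1.4,-0.83,0,1],[0,1.4,-0.83,0,1]]]}}

```text
time: 52.12
tool_pos: [0.5007, -0.2026, 0.2716]
ee_rot: [3.141, -0.0, 1.557]
wrist_force: [-0.1, -0.1, -0.2]
width: 0.0007
finger_force: 0.0
```

Request:
{"fn": "apply_moves", "kwargs": {"moves": [[[0,0,0.06,0,1],[0,0,0.12,0,1],[0,0,0.12,0,1]]]}}

```text
time: 52.5
tool_pos: [0.5005, -0.2026, 0.2712]
ee_rot: [3.139, 0.001, 1.557]
wrist_force: [-7.9, 4.0, 22.1]
width: 0.0005
finger_force: 11.1
```

```bash
python3 - <<'E'
from h import *
obs(); print(to(.355,-.3,.30,3.1279))
E
```

```text
t52.50 pos [ 0.5005 -0.2026  0.2712] rpy [3.1390e+00 1.2000e-03 1.5573e+00] F [-7.9  4.  22.1] w0.0005 ff11.1
[-1.988 -2.883 -0.576 -8.999]
```

Request:
{"fn": "apply_moves", "kwargs": {"moves": [[[0,0,-0.9,0,1],[-0.6,-1,-0.9,-1,1],[-1.2,-2,-0.9,-2,1],[-2,-2.9,-0.9,-3,1],[-2,-2.9,-0.9,-4,1],[-2,-2.9,-0.9,-5,1],[-2,-2.9,-0.9,-6,1],[-2,-2.9,-0.9,-7,1],[-2,-2.9,-0.9,-8,1],[-2,-2.9,-0.9,-9,1]]]}}

```text
time: 53.75
tool_pos: [0.3541, -0.3007, 0.3103]
ee_rot: [3.142, 0.0, 3.134]
wrist_force: [-0.0, -1.1, -0.5]
width: 0.0003
finger_force: 0.0
```

Request:
{"fn": "apply_moves", "kwargs": {"moves": [[[0,0,0,0,1],[0,0,0,0,1],[0,0,0,0,1]]]}}

```text
time: 54.12
tool_pos: [0.3542, -0.3006, 0.3105]
ee_rot: [3.142, 0.0, 3.127]
wrist_force: [-0.0, 0.4, 0.7]
width: 0.0001
finger_force: 0.0
```

```bash
python3 - <<'E'
from h import *
obs(); print(to(.355,-.3,.209,3.128))
E
```

```text
t54.12 pos [ 0.3542 -0.3006  0.3105] rpy [3.1415e+00 1.0000e-04 3.1269e+00] F [-0.   0.4  0.7] w0.0001 ff0.0
[-0.016  0.013  2.029 -0.007]
```

Request:
{"fn": "apply_moves", "kwargs": {"moves": [[[0,0.02,1,0,1],[0,0.02,2.02,0,1],[0,0.02,2.02,0,1],[-0.3,0.02,2.02,0,1],[-0.6,0.02,2.02,0,1],[-0.8,0.02,2.02,0,1],[-1,0.02,2.02,0,1],[-1.15,0.02,2.02,0,1],[-1.2,0.02,2.02,0,1],[-1.2,0.02,2.02,0,1]]]}}

```text
time: 55.38
tool_pos: [0.4112, -0.3007, 0.2099]
ee_rot: [3.141, -0.014, 3.129]
wrist_force: [-18.5, 0.7, 13.7]
width: 0.0004
finger_force: 9.3
```

Request:
{"fn": "apply_moves", "kwargs": {"moves": [[[-0.08,0,0,0,1],[-0.08,0,0,0,1],[-0.08,0,0,0,1]]]}}

```text
time: 55.75
tool_pos: [0.4128, -0.3008, 0.2098]
ee_rot: [3.14, -0.023, 3.128]
wrist_force: [-27.9, 1.0, 19.0]
width: 0.0008
finger_force: 14.3
```

Request:
{"fn": "apply_moves", "kwargs": {"moves": [[[0.3,0,0,0,1],[0.8,0,0,0,1],[0.8,0,-1.5,0,1],[0.8,0,-2.5,0,1],[1.2,1.2,-3,0,1],[1.6,2.4,-3,0,1],[1.8,3.6,-3,0,1],[2,4.8,-3,0,1],[2,6,-3,0,1],[2,6.5,-3,0,1]]]}}

```text
time: 57.0
tool_pos: [0.3219, 0.0287, 0.3599]
ee_rot: [3.14, 0.003, 3.133]
wrist_force: [0.8, -0.7, -0.3]
width: 0.0002
finger_force: 0.0
```

```bash
python3 - <<'E'
from m import *
obs(); s=cam("top"); a=s["image"][130:260,315:485,::-1]
cv2.imwrite("pics/t7.png",np.clip(cv2.resize(a,None,fx=4.4,fy=4.4,interpolation=cv2.INTER_CUBIC)*1.5,0,255).astype(np.uint8))
E
```

```text
t57.00 pos [0.3219 0.0287 0.3599] rpy [3.1398e+00 2.5000e-03 3.1331e+00] F [ 0.8 -0.7 -0.3] w0.0002 ff0.0
```

View pics/t7.png

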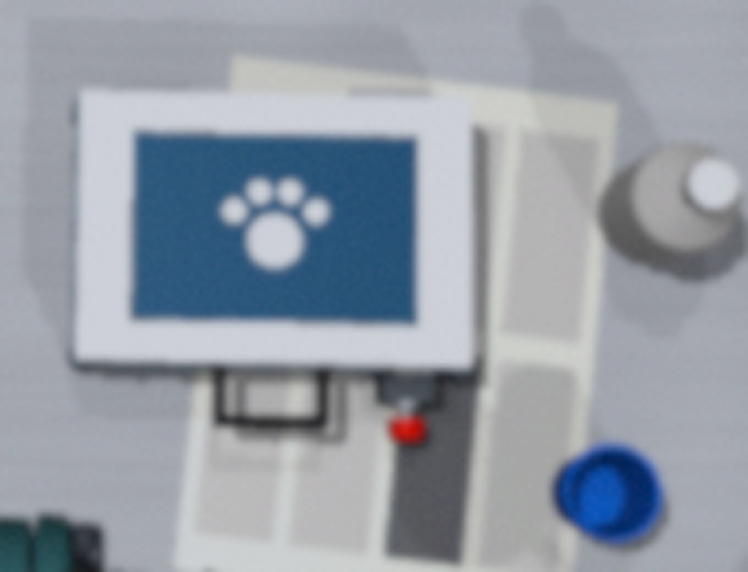

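The lid is shut, and the knob at full-frame pixel (407.7, 227.7) is back where it was at the start, (407.6, 227.6). The pot and jug look undisturbed.

```bash
python3 -c "
from bench import ticket
print(ticket.close_job())"
```

```text
the job is handed in; nothing more can be done
None
```

I packed all four instruments fully down into their own cutouts, shut the lid and pushed the lock knob home; the job was handed in at about 57 s, the close call returned no verdict, and I did not separately re-check the tin and dish at the end.

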